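# Load the UV cleaning box with beam-splitter cubes

## Robot

A 6-joint arm with a two-finger parallel gripper is mounted at the origin on a cart in front of the work surface, level with it; the furniture and walls round the work are solid. World frame = base frame: x ahead of the robot, y to its left, z up, the work surface at z = 0. Lengths are in mm, angles in degrees, forces in N, time in s.
With the tool pointing down it reaches from about 350 to 875 mm from the base axis. Payload 4.2 kg.
Tool frame: the origin (TCP) lies on the centre line of the jaws, within the pads' length; the fingertips stand 11 mm ahead of it and the grasp point (between the pads) lies 8 mm behind it; x points along the fingers, z is the direction in which the jaws open and shut, and the axes are right-handed (so a half turn about x gives the same grasp; the last joint's range is limited). The gripper opens to 87 mm and grips with 3 to 60 N. Pads are 19 mm wide; open, the fingers measure 117 mm over their backs; the gripper's body (75 mm by 190 mm) begins 51 mm behind the grasp point.
Start: joints at [82.025, 22.042, 0.453, 0, -68.411, -14.817], TCP at [242.086, 576.189, 233.55] pointing down, gripper open.
Joint ranges: [-179.83, 179.83], [-69.29, 118.12], [-61.27, 80.66], [-181.25, 117.63], [-171.15, -9.14], [-177.46, 177.46]. Speed limits (degrees/s): [159.86, 159.86, 180, 180, 180, 180].

## Interface

Orientations are given as [roll, pitch, yaw] about the fixed x, y, z axes, in that order (R = Rz(yaw) Ry(pitch) Rx(roll)).
In Python, from cell import r gives the robot as it stands.
- The arm moves only by the tool arm_command, never from a script. Its argument "plan" is a list that holds one entry, the list of rows, each a list of 5 numbers: the closure, from -1 (fully open) to 1 (shut), then the shift along the tool's x, y, z in m, then the turn about the tool's x in degrees. In form: [[[jaw, tx, ty, tz, yaw], ...]]. A call has 1 to 20 rows; each row is the pose to reach, as a shift and turn from the pose commanded when the call began, along the tool's axes at that moment; what a row does not reach only later rows make up. A row lasts 1/10 s, in which the tool goes at most 50 mm and 8.59 degrees, less where a joint would pass 70% of its speed; a pose out of reach is approached as far as the arm can. A call with a gripper value outside its range is refused whole. The fingers move at their own pace and stop on an object; "grip_force" is the grip in N (left out, the last holds). Time passes only in rows, so rows that repeat a pose let the fingers close. It gives the time, the measured TCP pose, the force and the opening at its end, in the units of the state.
- r.read_state(): the state, without advancing time (a new reading comes with each control period).
- r.capture(name): name is "scene" or "top"; returns a dict with "color" (384x512x3 uint8, blue, green, red), "mtx" (3x3 intrinsics, pixels), "position" and "rotation" of the camera in the world. Camera axes: x right, y down, z forward; pixel columns grow to the right and rows downward; lengths in mm; the calibration is good to about 2 mm. A picture is of the moment at which its call begins. There is no depth.
- r.close_job(): hands the job in, once; it reports no verdict.
The state is a dict: "time": time; "joint_pos": joint angles; "dq": joint speeds; "tau": joint torques, N m; "ee_pos": TCP position; "ee_rot": TCP orientation; "ft_force": force on the tool from outside, world axes, zero at the start; "wrist_torque": the same for the moment, N m; "grip_width": finger opening in mm.
Only numpy, scipy, OpenCV 4.12 (cv2) and the standard library are available. Lean on these libraries where they do the work, as an engineer would, in place of code of your own. Each camera call takes 0.05 s, during which the arm holds its last target.

## Task

Load the UV cleaning box: pull its drawer fully out, set every black beam-splitter cube from the bench flat on top of the narrow raised bar in the drawer, centred and square on it, side by side, then shut the drawer fully with all of them still on the bar. The cubes hold delicate optics: squeeze them with no more than 20 N; and leave the lens mount and the vial standing where they are.

Things in the scene. Friction and masses are not known exactly. Their poses are not given: they have to be found in the camera images.
- uv_drawer (a joint): drawer of the white UV cleaning box, which is fixed on the bench, 210 mm deep (x) x 235 mm wide (y) x 94 mm high, its front roughly towards the robot (turned by up to 0.1 rad). Value: how far it is pulled out towards the box's -x, in m: 0 = shut, 0.185 = fully out (end stop). Tray floor 18 mm above the bench, rims to 30 mm; fully out, all of it is clear of the box. Friction about 2.5 N
- handle (a point): middle of the drawer's dark bar handle: 10 mm thick, 100 mm long along y, 66 mm above the bench, its axis 40 mm before the grey front panel (12 mm thick, 235 mm wide, top at z = 87 mm); grip from above, closing along x (x points into the box). Moves with the drawer. Narrow aluminium bar in the tray, parallel to it: 20 mm wide, 190 mm long, centre of its top face at (142, 0, -23) mm from here, 25 mm above the tray floor
- cube_1_mid (a point): centre (16 mm above the underside) of a black beam-splitter cube with gold-coloured port rings, 34 x 34 x 33 mm, about 130 g; axes along its edges; any face may be up. Squeeze at most 20 N. Some of the four cubes may be absent
- cube_2_mid (a point): centre (16 mm above the underside) of a black beam-splitter cube with gold-coloured port rings, 34 x 34 x 33 mm, about 130 g; axes along its edges; any face may be up. Squeeze at most 20 N. Some of the four cubes may be absent
- cube_3_mid (a point): centre (16 mm above the underside) of a black beam-splitter cube with gold-coloured port rings, 34 x 34 x 33 mm, about 130 g; axes along its edges; any face may be up. Squeeze at most 20 N. Some of the four cubes may be absent
- cube_4_mid (a point): centre (16 mm above the underside) of a black beam-splitter cube with gold-coloured port rings, 34 x 34 x 33 mm, about 130 g; axes along its edges; any face may be up. Squeeze at most 20 N. Some of the four cubes may be absent
- lens: bystander: standing lens mount on a round foot, 32 mm across and 66 mm high; origin at the centre of its underside; not to be moved
- vial: bystander: standing amber glass vial with a white screw cap, 27 mm across and 60 mm high; origin at the centre of its underside; not to be moved. Keep the wrist low and clear here: a frame rail crosses 0.63 m above the bench at x = 0.6, and a tall upright black plate stands at x = 0.71, y = 0.30 to 0.54

How it is judged:
By the outcome, as a careful person would: the job done as asked, in the order asked, and still so for the second after the job is handed in, with the robot touching nothing.
Of cube_1, cube_2, cube_3, cube_4 only 3 to 4 are there at a start; the rules pass over those that are not, and their reading is None.
At some moment in a run one of cube_1, cube_2, cube_3, cube_4 may be knocked a few centimetres aside while the robot is not near it.
Once in a run the grip may slacken for a moment while it holds something.
It also fails if it takes over 210 s, if anything falls off the work surface, if the arm or the gripper's body presses on something with over 40 N, if the wrist force passes 120 N, or if a joint passes its speed limit or range.

## Working session

There is one attempt and no reset: what is moved stays moved. The work goes in short steps, Python scripts to look and compute and a tool call to move; the robot and the scene stay as the last step left them, time stands still between calls to the robot, and variables do not carry over. Pictures are saved under pics/ and viewed, and the job is handed in when it is done.

Besides the shell and the picture viewer there is one more tool, called after ">>>" as name(argument=value, ...) on one line, values as JSON. arm_command: Moves the arm, as the interface text tells. Its arguments: {"type":"object","properties":{"plan":{"type":"array","items":{"type":"array","items":{"type":"array","items":{"type":"number"}}}},"grip_force":{"type":"number"}},"required":["plan"]}

```bash
ls; mkdir -p pics
python3 - <<'E'
from cell import r
import cv2
s=r.read_state()
for k,v in s.items(): print(k,v)
for n in ("scene","top"):
    c=r.capture(n); cv2.imwrite(f"pics/{n}0.png",c["color"]); print(n,c["mtx"],c["position"],c["rotation"])
E
```

```text
pics
time 0.0
joint_pos [ 8.20252742e+01  2.20921506e+01  3.79530532e-01 -2.82010832e-02
 -6.84109070e+01 -1.48161147e+01]
dq [ 0.08567771  0.0429001  -0.05277462  0.0668901   0.12017441 -0.10658569]
tau [-3.65058349e-04 -3.90661132e+01  1.87408608e+01  4.21996459e+00
  1.10484048e-02 -1.85671815e-04]
ee_pos [241.87092874 575.67593336 232.44527844]
ee_rot [   2.84128697   89.87372265 -109.95995828]
ft_force [-0.64181507 -1.60840865  0.0087848 ]
wrist_torque [0.01219864 0.01144881 0.01136898]
grip_width 86.68544777467052
scene [[358.44491378   0.         253.72491631]
 [  0.         358.44491378 190.42992205]
 [  0.           0.           1.        ]] [118.54403026 503.03595252 607.36879608] [-129.81047658    0.9541519  -134.2720095 ]
top [[423.47722246   0.         259.02223084]
 [  0.         423.47722246 186.69247702]
 [  0.           0.           1.        ]] [424.36521165  16.15446542 923.67313035] [-1.67776421e+02 -2.91028865e-03 -8.72086551e+01]
```

View pics/scene0.png

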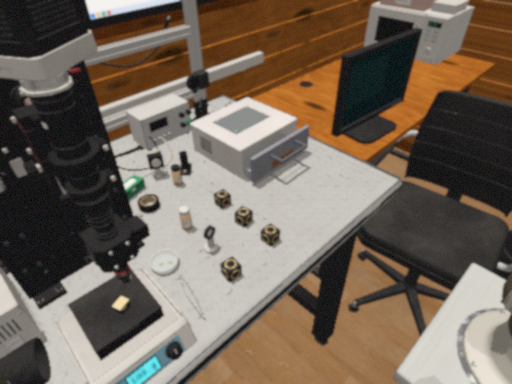

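View pics/top0.png

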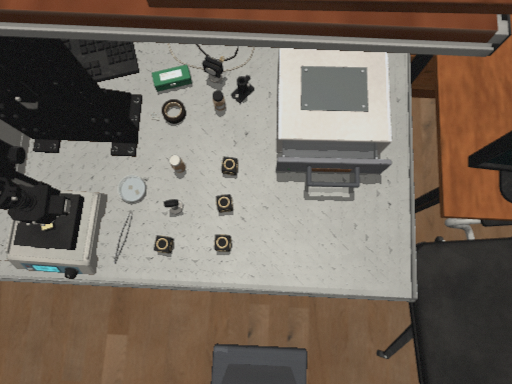

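```bash
cat > h.py <<'E'
import numpy as np, cv2
from scipy.spatial.transform import Rotation as R
def rot(e): return R.from_euler('xyz',e,degrees=True).as_matrix()
def ray(c,u,v):
    K=c["mtx"]; d=np.linalg.inv(K)@np.array([u,v,1.0]); return rot(c["rotation"])@d
def at_z(c,u,v,z):
    d=ray(c,u,v); p=np.array(c["position"]); return p+d*(z-p[2])/d[2]
def proj(c,P):
    P=np.atleast_2d(P); q=(P-np.array(c["position"]))@rot(c["rotation"]); q=q@np.array(c["mtx"]).T
    return q[:,:2]/q[:,2:]
def crop(c,x0,y0,w,h,s,fn):
    cv2.imwrite(fn,cv2.resize(c["color"][y0:y0+h,x0:x0+w],None,fx=s,fy=s,interpolation=cv2.INTER_CUBIC))
E
python3 - <<'E'
from cell import r
from h import *
c=r.capture("top")
crop(c,140,140,130,120,6,"pics/t1.png"); crop(c,265,120,140,100,5.5,"pics/t2.png")
for u,v,z in [(230,166,33),(224,204,33),(223,243,33),(164,244,33),(306,170,66),(356,184,66)]:
    print(u,v,at_z(c,u,v,z).round(1))
E
```

```text
230 166 [660.   90.8  33. ]
224 204 [575.7  98.3  33. ]
223 243 [493.1  94.9  33. ]
164 244 [485. 218.  33.]
306 170 [650.4 -71.2  66. ]
356 184 [ 625.5 -175.6   66. ]
```

Run:
```python
from cell import r
from h import *
c=r.capture("scene")
crop(c,140,90,190,200,3.9,"pics/s1.png")
```

```text
(no output)
```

View pics/t1.png

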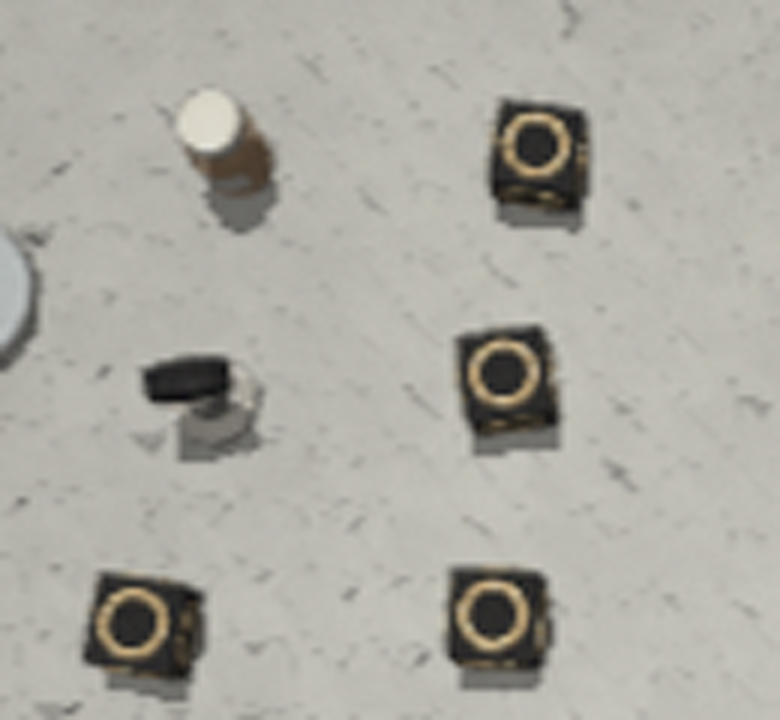

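View pics/t2.png

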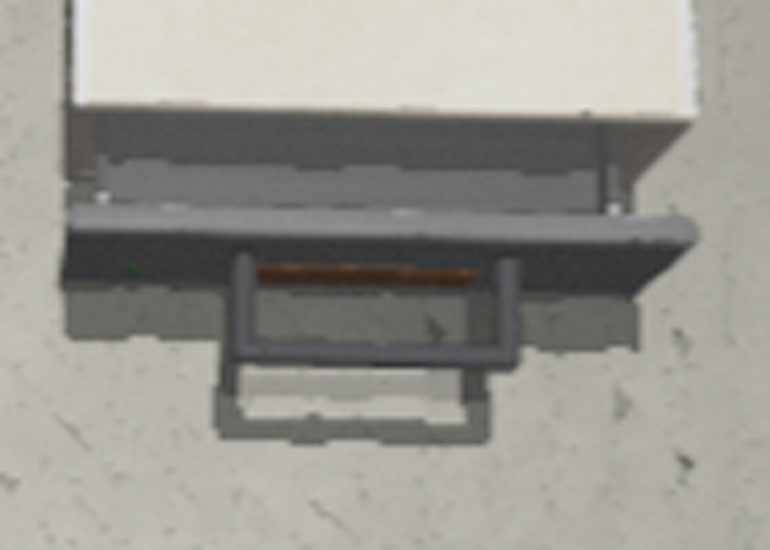

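View pics/s1.png

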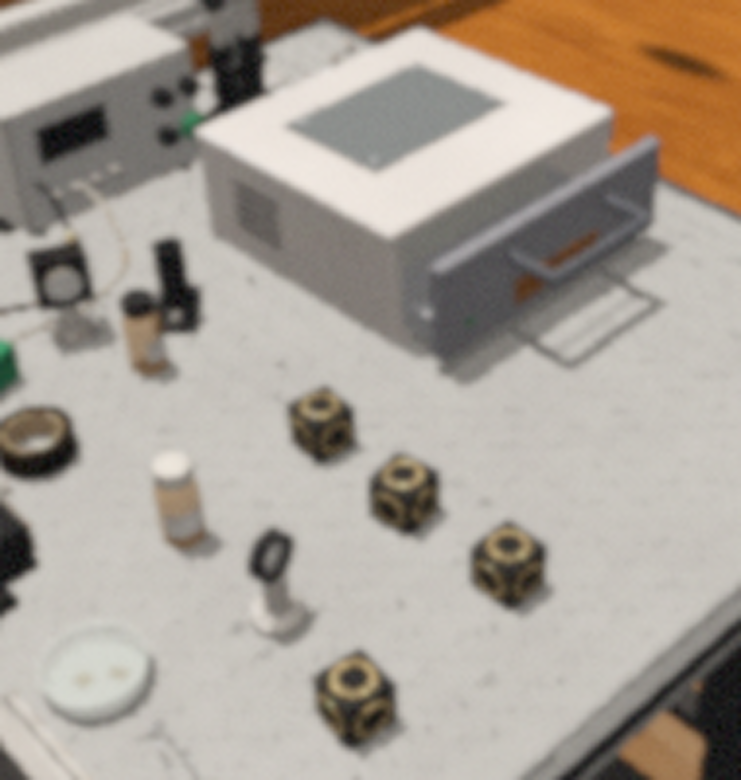

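```bash
cat >> h.py <<'E'
def tf(X,Y,s,x0,y0): return ((X+.5)/s-.5+x0,(Y+.5)/s-.5+y0)
E
python3 - <<'E'
from cell import r
from h import *
s=r.read_state()
print(rot(s["ee_rot"]).round(3))
c=r.capture("top"); 
def p(n,X,Y,z):
    q=at_z(c,*tf(X,Y,5.5,265,120),z); print(n,q.round(1)); return q
a=p("boxL",72,103,94);b=p("boxR",693,118,94)
print(np.degrees(np.arctan2(b[0]-a[0],-(b[1]-a[1]))), np.hypot(*(b-a)[:2]))
a=p("hL",238,352,66);b=p("hR",510,358,66);print((a+b)/2)
print(np.degrees(np.arctan2(b[0]-a[0],-(b[1]-a[1]))), np.hypot(*(b-a)[:2]))
a=p("pL",68,226,87);b=p("pR",693,240,87)
print(np.degrees(np.arctan2(b[0]-a[0],-(b[1]-a[1]))), np.hypot(*(b-a)[:2]))
c=r.capture("scene")
def p(n,X,Y,z):
    q=at_z(c,*tf(X,Y,3.9,140,90),z); print(n,q.round(1)); return q
p("hL",549,275,66);p("hR",648,213,66);p("boxL",388,238,94);p("boxR",612,108,94);p("pL",435,272,87);p("pR",657,140,87)
E
```

```text
[[-0.     0.922 -0.387]
 [-0.001 -0.387 -0.922]
 [-1.     0.     0.001]]
boxL [707.4  -8.5  94. ]
boxR [ 712.8 -240.2   94. ]
1.3403105812973064 231.77775401596082
hL [621.5 -75.8  66. ]
hR [ 624.1 -178.3   66. ]
[ 622.8079787  -127.03769463   66.        ]
1.4962597953355954 102.56122135540828
pL [661.7  -9.1  87. ]
pR [ 667.6 -241.6   87. ]
1.4612231664790711 232.53155071668112
hL [628.9 -79.6  66. ]
hR [ 630.5 -185.4   66. ]
boxL [707.5  -6.4  94. ]
boxR [ 716.8 -244.7   94. ]
pL [664.2  -7.8  87. ]
pR [ 669.3 -240.7   87. ]
```

```bash
cat > g.py <<'E'
import json,sys,numpy as np
# state file: commanded x,y,z(mm),a(deg)
F='cmd.json'
def load():
    try: return json.load(open(F))
    except Exception: return [242.086,576.189,233.55,-112.792]
def axes(a):
    a=np.radians(a); s,c=np.sin(a),np.cos(a)
    return np.array([[0,0,-1.],[-s,c,0],[c,s,0]])
def shift(x,y,z,a):
    p=load(); d=axes(p[3])@(np.array([x,y,z])-p[:3])
    print("shift m",(d/1000).round(4),"turn",round(p[3]-a,2))
def commit(tx,ty,tz,yaw):
    p=load(); q=np.array(p[:3])+axes(p[3]).T@(np.array([tx,ty,tz])*1000)
    json.dump([*q,p[3]-yaw],open(F,'w')); print("cmd",q.round(2),round(p[3]-yaw,2))
E
python3 -c "
from g import *
shift(624,-127,180,-178.6)"
```

```text
shift m [0.0536 0.6245 0.5003] turn 65.81
```

>>> arm_command(plan=[[[-1,0.001,0.01,0.008,1],[-1,0.003,0.03,0.024,3],[-1,0.005,0.06,0.048,6],[-1,0.008,0.09,0.072,9],[-1,0.011,0.12,0.096,12],[-1,0.013,0.15,0.12,15],[-1,0.016,0.18,0.144,18],[-1,0.018,0.21,0.168,22],[-1,0.02,0.24,0.192,25],[-1,0.023,0.27,0.216,28],[-1,0.026,0.3,0.24,31],[-1,0.028,0.33,0.264,34],[-1,0.031,0.36,0.288,37],[-1,0.034,0.39,0.312,40],[-1,0.036,0.42,0.336,43],[-1,0.039,0.45,0.36,46],[-1,0.041,0.48,0.384,49],[-1,0.044,0.51,0.408,52],[-1,0.046,0.53,0.424,54],[-1,0.047,0.54,0.432,55]]])

```text
time: 2.3
ee_pos: [572.6, -33.8, 186.1]
ee_rot: [6.4, 90.0, -161.6]
ft_force: [-0.6, -0.6, -0.2]
grip_width: 87.4
```

```bash
python3 -c "
from g import *
commit(0.047,0.54,0.432,55)
shift(624,-127,180,-178.6)"
```

```text
cmd [572.57 -31.27 186.55] -167.79
shift m [ 0.0066  0.1044 -0.03  ] turn 10.81
```

>>> arm_command(plan=[[[0.2,0.001,0.02,-0.006,2],[0.2,0.002,0.04,-0.012,4],[0.2,0.003,0.06,-0.018,6],[0.2,0.005,0.08,-0.024,8],[0.2,0.006,0.095,-0.028,10],[0.2,0.0066,0.104,-0.03,10.8],[0.2,0.0066,0.1044,-0.03,10.8],[0.2,0.0066,0.1044,-0.03,10.8],[0.2,0.0066,0.1044,-0.03,10.8]]])

```text
time: 3.2
ee_pos: [623.7, -126.3, 180.2]
ee_rot: [-99.7, 90.0, 81.8]
ft_force: [-0.0, 0.9, 0.4]
grip_width: 35.5
```

Run:
```python
from g import *
commit(0.0066,0.1044,-0.03,10.8)
from cell import r
from h import *
s=r.read_state(); print(s["ee_pos"],s["ee_rot"],s["grip_width"],s["ft_force"]); print(rot(s["ee_rot"]).round(3))
c=r.capture("top"); crop(c,240,60,170,160,4.5,"pics/t3.png")
c=r.capture("scene"); crop(c,140,60,200,150,4,"pics/s3.png")
```

```text
cmd [ 623.97 -126.96  179.95] -178.59
[ 623.68717532 -126.28640773  180.15117208] [-99.66260466  89.98961414  81.79712732] 35.48198570844224 [-0.01737831  0.86693257  0.36640388]
[[ 0.     0.025 -1.   ]
 [ 0.    -1.    -0.025]
 [-1.    -0.    -0.   ]]
```

View pics/s3.png

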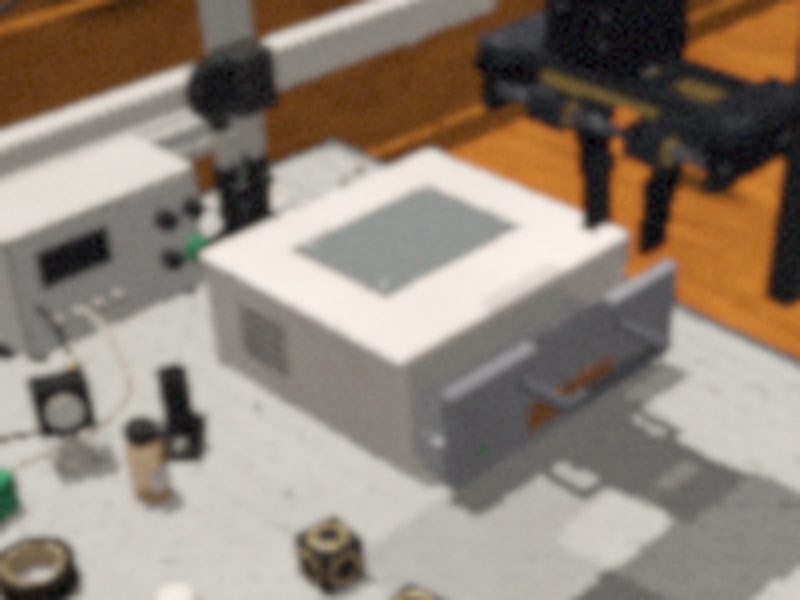

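View pics/t3.png

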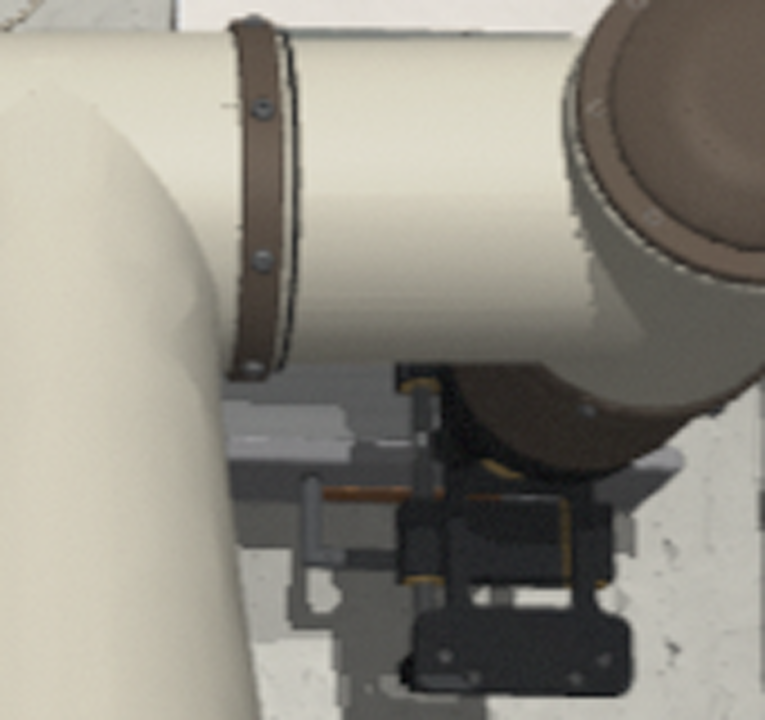

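>>> arm_command(plan=[[[0.2,0.02,0,0,0],[0.2,0.04,0,0,0],[0.2,0.06,0,0,0],[0.2,0.075,0,0,0],[0.2,0.085,0,0,0],[0.2,0.095,0,0,0],[0.2,0.105,0,0,0],[0.2,0.114,0,0,0],[0.2,0.12,0,0,0],[0.2,0.122,0,0,0],[0.2,0.122,0,0,0]]])

```text
time: 4.4
ee_pos: [624.0, -127.0, 57.8]
ee_rot: [17.5, 90.0, -161.1]
ft_force: [-0.7, 0.2, 0.5]
grip_width: 34.8
```

Run:
```python
from g import *
commit(0.122,0,0,0)
from cell import r
from h import *
c=r.capture("scene"); crop(c,220,90,120,90,6,"pics/s4.png")
```

```text
cmd [ 623.97 -126.96   57.95] -178.59
```

View pics/s4.png

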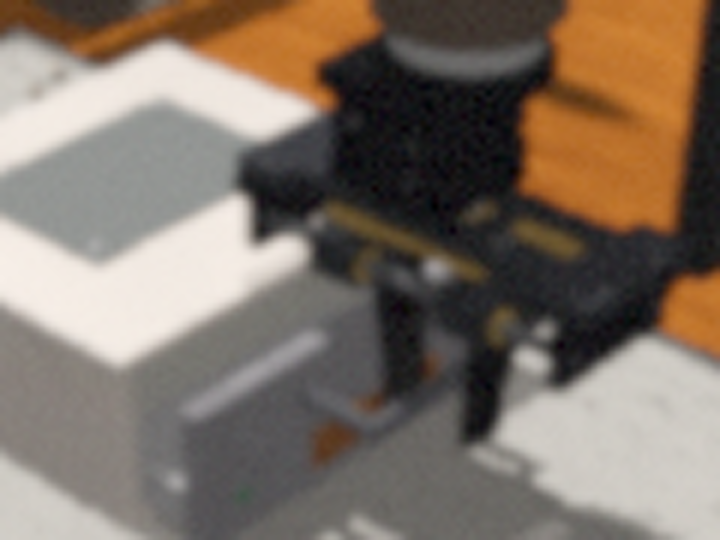

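Fingers straddle the handle bar. Close with 30 N.

>>> arm_command(plan=[[[0.5,0,0,0,0],[1,0,0,0,0],[1,0,0,0,0],[1,0,0,0,0],[1,0,0,0,0],[1,0,0,0,0],[1,0,0,0,0],[1,0,0,0,0]]], grip_force=30)

```text
time: 5.25
ee_pos: [623.5, -127.0, 58.0]
ee_rot: [0.8, 89.9, -177.8]
ft_force: [-2.4, 0.3, 3.7]
grip_width: 8.9
```

>>> arm_command(plan=[[[1,0,0,0.003,0],[1,0,0,0.008,0],[1,0,0,0.016,0],[1,0,0,0.026,0],[1,0,0,0.036,0],[1,0,0,0.046,0],[1,0,0,0.056,0],[1,0,0,0.066,0],[1,0,0,0.076,0],[1,0,0,0.086,0],[1,0,0,0.096,0],[1,0,0,0.106,0],[1,0,0,0.116,0],[1,0,0,0.126,0],[1,0,0,0.132,0],[1,0,0,0.136,0],[1,0,0,0.14,0],[1,0,0,0.14,0]]])

```text
time: 7.05
ee_pos: [483.1, -130.3, 58.0]
ee_rot: [-7.2, 89.9, 174.2]
ft_force: [0.1, 4.1, 2.9]
grip_width: 9.1
```

>>> arm_command(plan=[[[1,0,0,0.002,0],[1,0,0,0.004,0],[1,0,0,0.006,0],[1,0,0,0.008,0],[1,0,0,0.009,0],[1,0,0,0.01,0],[1,0,0,0.01,0]]])

```text
time: 7.75
ee_pos: [474.0, -130.5, 58.0]
ee_rot: [-143.1, 90.0, 38.3]
ft_force: [2.6, 4.0, 2.0]
grip_width: 8.7
```

>>> arm_command(plan=[[[1,0,0,0.001,0],[1,0,0,0.002,0],[1,0,0,0.003,0],[1,0,0,0.003,0]]])

```text
time: 8.15
ee_pos: [472.6, -130.6, 58.1]
ee_rot: [-179.8, 89.8, 1.6]
ft_force: [5.0, 4.1, -1.1]
grip_width: 9.0
```

>>> arm_command(plan=[[[1,0,0,0.001,0],[1,0,0,0.002,0],[1,0,0,0.003,0],[1,0,0,0.003,0]]])

```text
time: 8.55
ee_pos: [472.6, -130.5, 58.1]
ee_rot: [178.8, 89.4, 0.2]
ft_force: [11.2, 2.8, -7.9]
grip_width: 8.7
```

Run:
```python
from g import *
commit(0,0,0.14+.01+.003+.003,0)
```

```text
cmd [ 468.02 -130.8    57.95] -178.59
```

>>> arm_command(plan=[[[1,0,0,-0.002,0],[1,0,0,-0.004,0],[0.2,0,0,-0.004,0],[0.2,0,0,-0.004,0],[0.2,0,0,-0.004,0],[0.2,0,0,-0.004,0],[0.2,0,0,-0.004,0]]])

```text
time: 9.25
ee_pos: [471.5, -130.9, 57.8]
ee_rot: [5.4, 89.9, -173.2]
ft_force: [-0.2, -0.1, 0.4]
grip_width: 33.5
```

>>> arm_command(plan=[[[0.2,-0.01,0,0,0],[0.2,-0.03,0,0,0],[0.2,-0.05,0,0,0],[0.2,-0.08,0,0,0],[0.2,-0.11,0,0,0],[0.2,-0.13,0,0,0],[0.2,-0.142,0,0,0],[0.2,-0.142,0,0,0]]])

```text
time: 10.05
ee_pos: [473.1, -130.8, 202.6]
ee_rot: [176.4, 89.7, -2.2]
ft_force: [-0.3, 0.3, 0.1]
grip_width: 34.8
```

Run:
```python
from g import *
commit(0,0,-.004,0);commit(-.142,0,0,0)
shift(400,150,200,-170)
```

```text
cmd [ 472.01 -130.7    57.95] -178.59
cmd [ 472.01 -130.7   199.95] -178.59
shift m [-0.     -0.2824  0.0651] turn -8.59
```

Run:
```python
from g import *
shift(250,420,230,-178.59)
```

```text
shift m [-0.03   -0.556   0.2084] turn -0.0
```

>>> arm_command(plan=[[[0.2,-0.001,-0.015,0.005,0],[0,-0.003,-0.04,0.015,0],[-0.2,-0.005,-0.08,0.03,0],[-0.4,-0.008,-0.12,0.045,0],[-0.4,-0.01,-0.16,0.06,0],[-0.4,-0.012,-0.2,0.075,0],[-0.4,-0.014,-0.24,0.09,0],[-0.4,-0.016,-0.28,0.105,0],[-0.4,-0.018,-0.32,0.12,0],[-0.4,-0.02,-0.36,0.135,0],[-0.4,-0.022,-0.4,0.15,0],[-0.4,-0.024,-0.44,0.165,0],[-0.4,-0.026,-0.48,0.18,0],[-0.4,-0.028,-0.52,0.195,0],[-0.4,-0.029,-0.545,0.204,0],[-0.4,-0.03,-0.556,0.208,0],[-0.4,-0.03,-0.556,0.208,0],[-0.4,-0.03,-0.556,0.208,0]]])

```text
time: 11.85
ee_pos: [250.4, 418.8, 229.4]
ee_rot: [68.6, 89.9, -110.1]
ft_force: [-0.8, -0.1, -0.3]
grip_width: 60.9
```

Run:
```python
from g import *
commit(-.03,-.556,.208,0)
from cell import r
from h import *
c=r.capture("top"); cv2.imwrite("pics/top5.png",c["color"]); crop(c,260,80,150,160,4.8,"pics/t5.png"); crop(c,140,140,130,120,6,"pics/t5b.png")
c=r.capture("scene"); crop(c,180,90,200,150,4,"pics/s5.png");
```

```text
cmd [250.42 420.02 229.95] -178.59
```

View pics/t5.png

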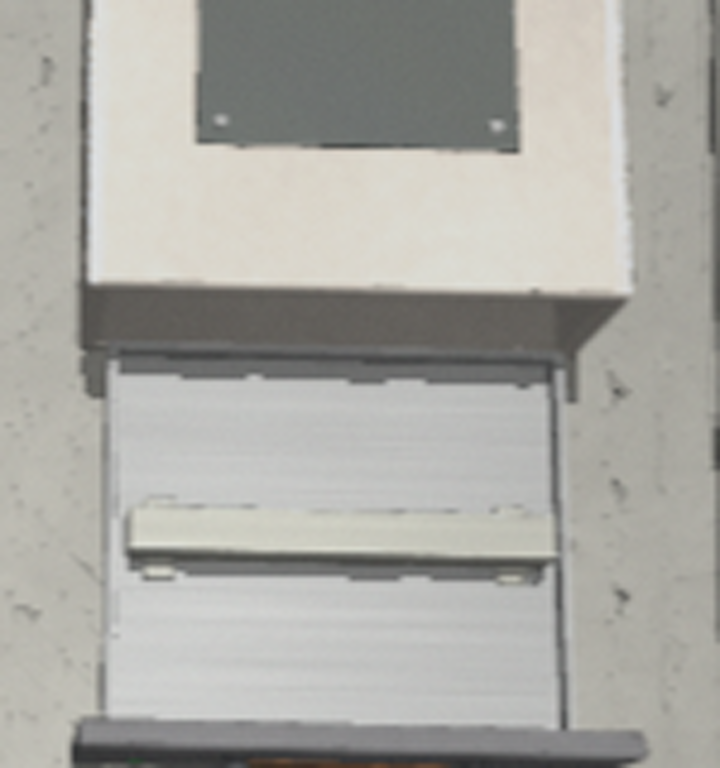

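View pics/t5b.png

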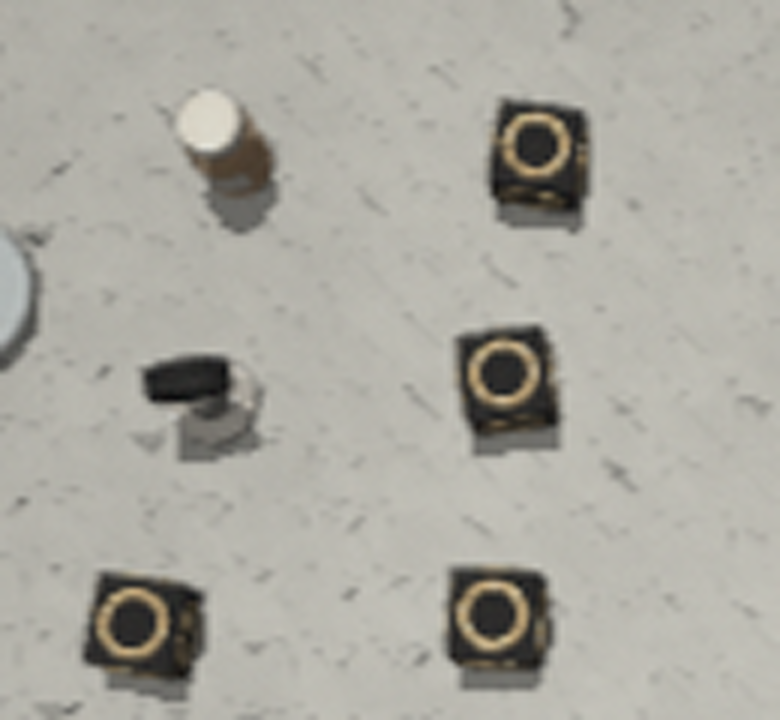

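View pics/s5.png

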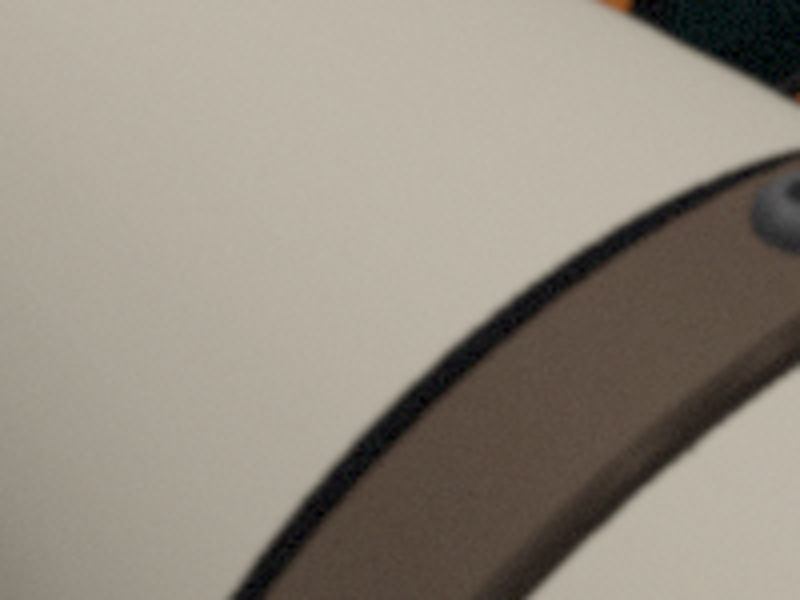

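```bash
cat > fit.py <<'E'
from h import *
from scipy.optimize import minimize
from itertools import product
S=8
def cubepts(x,y,a,z0,w=34,h=33):
    a=np.radians(a); M=np.array([[np.cos(a),-np.sin(a)],[np.sin(a),np.cos(a)]])
    return np.array([[*(M@[i*w/2,j*w/2]+[x,y]),z0+k*h] for i,j,k in product((-1,1),(-1,1),(0,1))])
def obsmask(c,u,v,r=16,thr=100):
    u0,v0=int(u)-r,int(v)-r
    im=cv2.resize(c["color"][v0:v0+2*r,u0:u0+2*r],None,fx=S,fy=S,interpolation=cv2.INTER_CUBIC).astype(int)
    b,g,rr=im[...,0],im[...,1],im[...,2]
    m=((rr<thr*0.7)|((rr-b)>30)).astype(np.uint8)
    n,l,st,ce=cv2.connectedComponentsWithStats(m)
    m0=np.zeros_like(m)
    k=1+np.argmax(st[1:,4]); m=(l==k).astype(np.uint8)
    m=cv2.morphologyEx(m,cv2.MORPH_OPEN,np.ones((9,9)))
    cs,_=cv2.findContours(m,cv2.RETR_EXTERNAL,cv2.CHAIN_APPROX_NONE)
    hull=cv2.convexHull(np.vstack(cs)); o=np.zeros_like(m); cv2.fillConvexPoly(o,hull,1)
    return o,(u0,v0),im
def fit(c,u,v,z0=0.,a0=0.,show=None,thr=100):
    o,(u0,v0),im=obsmask(c,u,v,thr=thr)
    p0=at_z(c,u,v,z0+25)
    def poly(p):
        q=proj(c,cubepts(*p,z0)); q=(q-[u0,v0]+.5)*S-.5
        return cv2.convexHull(q.astype(np.float32)).reshape(-1,2)
    def cost(p):
        m=np.zeros_like(o); cv2.fillConvexPoly(m,np.round(poly(p)*16).astype(np.int32),1,cv2.LINE_8,4)
        return float((m^o).sum())/S/S
    best=None
    for da in (-15,-5,5,15):
        res=minimize(cost,[p0[0],p0[1],a0+da],method="Nelder-Mead",options=dict(initial_simplex=[[p0[0]+i,p0[1]+j,a0+da+k] for i,j,k in ((0,0,0),(8,0,0),(0,8,0),(0,0,12))],xatol=.02,fatol=.01))
        if best is None or res.fun<best.fun: best=res
    if show:
        d=im.clip(0,255).astype(np.uint8); cv2.polylines(d,[np.round(poly(best.x)).astype(np.int32)],True,(0,0,255),1)
        cs,_=cv2.findContours(o,cv2.RETR_EXTERNAL,cv2.CHAIN_APPROX_NONE); cv2.drawContours(d,cs,-1,(0,255,0),1); cv2.imwrite(show,d)
    return best.x,best.fun
E
python3 - <<'E'
from cell import r
from fit import *
c=r.capture("top")
ims=[]
for n,(u,v) in dict(A=(230,166),B=(224,204),C=(223,243),D=(164,244)).items():
    x,f=fit(c,u,v,show="pics/f.png"); print(n,x.round(2),f); ims.append(cv2.imread("pics/f.png"))
cv2.imwrite("pics/fit1.png",np.vstack([np.hstack(ims[:2]),np.hstack(ims[2:])]))
for X,Y in ((130,507),(128,553),(555,515),(556,560)): print(at_z(c,*tf(X,Y,4.8,260,80),43).round(1))
E
```

```text
A [663.78  93.42   8.9 ] 97.875
B [579.74  99.09  22.32] 60.171875
C [494.1   96.05  -6.42] 66.09375
D [485.82 221.61 -12.5 ] 57.171875
[621.  -33.3  43. ]
[600.2 -33.1  43. ]
[ 626.5 -221.6   43. ]
[ 606.2 -221.8   43. ]
```

View pics/fit1.png

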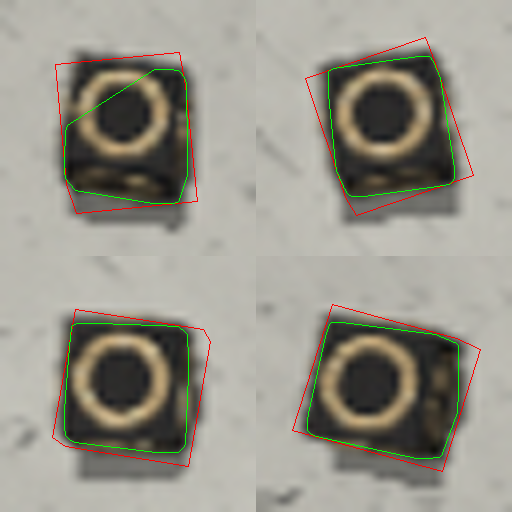

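```bash
python3 - <<'E'
s=open('fit.py').read()
s=s.replace('''m=((rr<thr*0.7)|((rr-b)>30)).astype(np.uint8)''','''m=((rr<thr*0.85)|((rr-b)>22)).astype(np.uint8)
    m=cv2.morphologyEx(m,cv2.MORPH_CLOSE,np.ones((9,9)))''').replace("np.ones((9,9)))\n    cs","np.ones((13,13)))\n    cs")
open('fit.py','w').write(s)
E
cat > run.py <<'E'
from cell import r
from fit import *
c=r.capture("top")
ims=[]
for n,(u,v) in dict(A=(230,166),B=(224,204),C=(223,243),D=(164,244)).items():
    x,f=fit(c,u,v,show="pics/f.png"); print(n,x.round(2),f); ims.append(cv2.imread("pics/f.png"))
cv2.imwrite("pics/fit2.png",np.vstack([np.hstack(ims[:2]),np.hstack(ims[2:])]))
E
python3 run.py
```

```text
A [663.79  93.31   6.74] 38.078125
B [579.81  99.14  18.8 ] 43.75
C [495.06  96.35  -2.33] 34.71875
D [485.63 221.5   -9.87] 35.375
```

View pics/fit2.png

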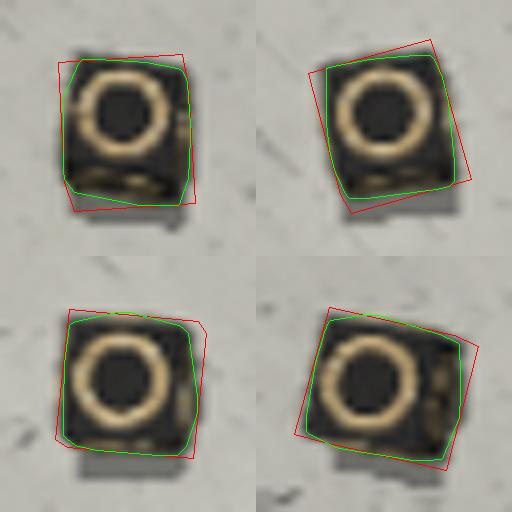

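```bash
sed -i 's/np.ones((13,13))/np.ones((3,3))/; s/def cubepts(x,y,a,z0,w=34,h=33)/def cubepts(x,y,a,z0,w=32.5,h=33)/; s/thr\*0.85/thr*0.95/; s/xatol=.02/xatol=.02,maxiter=400/' fit.py
sed -i 's/(8,0,0),(0,8,0),(0,0,12)/(3,0,0),(0,3,0),(0,0,8)/; s/(-15,-5,5,15)/(-12,-8,-4,0,4,8,12)/' fit.py; python3 run.py
```

```text
A [663.86  93.06  -3.04] 19.234375
B [579.55  99.45  11.03] 15.640625
C [4.9407e+02 9.6770e+01 2.9000e-01] 23.140625
D [485.41 221.65  -6.47] 23.3125
```

View pics/fit2.png

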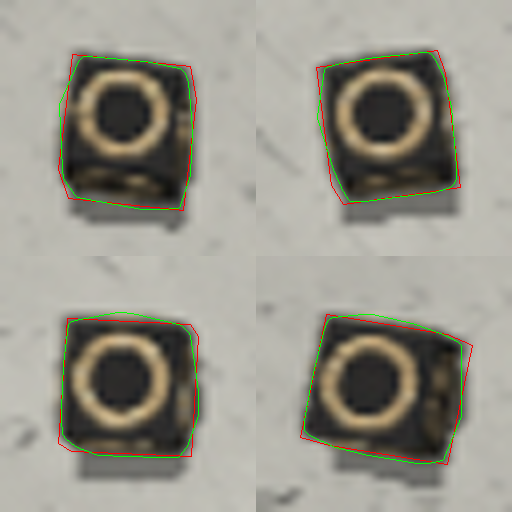

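Run:
```python
from g import *
shift(485.5,221.7,120,-186.5)
from cell import r
from h import *
c=r.capture("top")
for X,Y,z in ((220,425,0),(185,380,55),(208,120,60)): print(at_z(c,*tf(X,Y,6,140,140),z).round())
```

```text
shift m [ 0.11    0.204  -0.2301] turn 7.91
[562. 206.   0.]
[569. 208.  55.]
[661. 207.  60.]
```

>>> arm_command(plan=[[[-0.2,0.004,0.01,-0.011,0.4],[-0.2,0.015,0.03,-0.033,1],[-0.2,0.025,0.05,-0.056,2],[-0.2,0.038,0.07,-0.079,3],[-0.2,0.048,0.09,-0.102,4],[-0.2,0.06,0.11,-0.124,5],[-0.2,0.07,0.13,-0.147,6],[-0.2,0.08,0.15,-0.169,6.5],[-0.2,0.092,0.17,-0.192,7],[-0.2,0.1,0.188,-0.212,7.5],[-0.2,0.107,0.2,-0.225,7.9],[-0.2,0.11,0.204,-0.23,7.9],[-0.2,0.11,0.204,-0.23,7.9],[-0.2,0.11,0.204,-0.23,7.9]]])

```text
time: 13.55
ee_pos: [485.1, 221.8, 120.2]
ee_rot: [-121.8, 90.0, 51.8]
ft_force: [0.3, 0.4, -0.4]
grip_width: 52.4
```

Run:
```python
from g import *
commit(0.11,.204,-.23,7.9)
from cell import r
from h import *
c=r.capture("scene"); cv2.imwrite("pics/s6.png",c["color"])
```

```text
cmd [485.36 221.74 119.95] -186.49
```

View pics/s6.png

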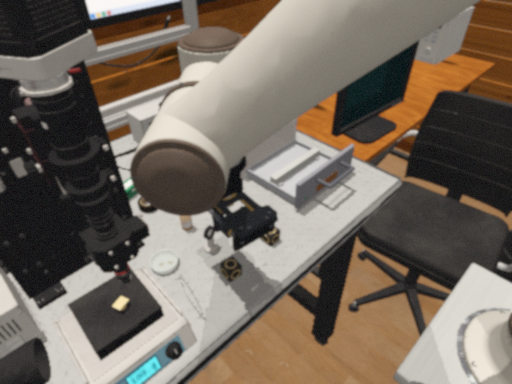

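>>> arm_command(plan=[[[-0.2,0.01,0,0,0],[-0.2,0.025,0,0,0],[-0.2,0.04,0,0,0],[-0.2,0.052,0,0,0],[-0.2,0.062,0,0,0],[-0.2,0.072,0,0,0],[-0.2,0.082,0,0,0],[-0.2,0.09,0,0,0],[-0.2,0.097,0,0,0],[-0.2,0.102,0,0,0],[-0.2,0.103,0,0,0],[-0.2,0.103,0,0,0]]], grip_force=12)

```text
time: 14.8
ee_pos: [485.5, 221.7, 16.9]
ee_rot: [165.2, 90.0, -21.3]
ft_force: [0.3, 0.9, 0.2]
grip_width: 52.4
```

Run:
```python
from g import *
commit(0.103,0,0,0)
from cell import r
from h import *
c=r.capture("scene"); crop(c,170,200,120,100,6,"pics/s7.png")
c=r.capture("top"); crop(c,120,190,110,90,6,"pics/t7.png")
```

```text
cmd [485.36 221.74  16.95] -186.49
```

View pics/s7.png

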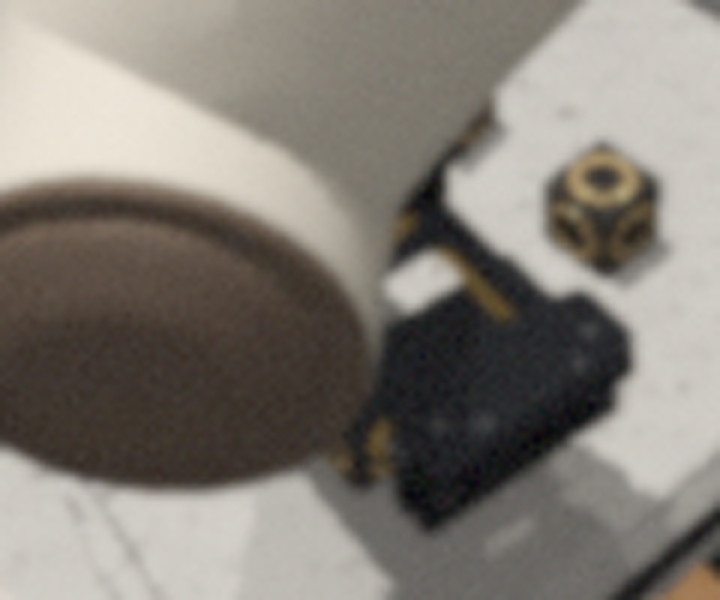

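View pics/t7.png

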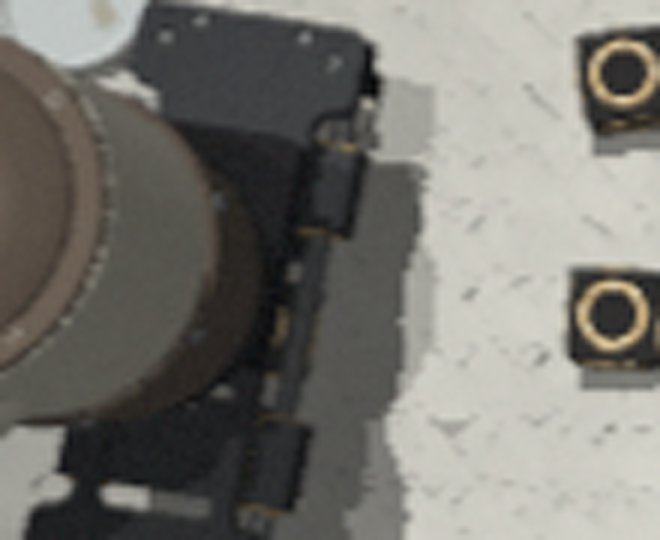

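>>> arm_command(plan=[[[0,0,0,0,0],[0.4,0,0,0,0],[0.4,0,0,0,0],[0.4,0,0,0,0],[0.4,0,0,0,0],[0.4,0,0,0,0]]], grip_force=12)

```text
time: 15.5
ee_pos: [485.5, 221.8, 17.2]
ee_rot: [-145.2, 90.0, 28.3]
ft_force: [0.5, 0.2, 0.7]
grip_width: 32.2
```

>>> arm_command(plan=[[[0.4,-0.005,0,0,0],[0.4,-0.015,0,0,0],[0.4,-0.03,0,0,0],[0.4,-0.05,0,0,0],[0.4,-0.07,0,0,0],[0.4,-0.09,0,0,0],[0.4,-0.1,0,0,0],[0.4,-0.103,0,0,0],[0.4,-0.103,0,0,0]]])

```text
time: 16.4
ee_pos: [485.1, 221.7, 120.0]
ee_rot: [-69.3, 90.0, 104.2]
ft_force: [-0.3, -0.2, -1.2]
grip_width: 32.3
```

Run:
```python
from g import *
commit(-0.103,0,0,0)
shift(614.2,-127,120,-178.5)
s=60; import math
t=math.radians(1.5)
for s in (60,20,-20,-60): print(s,614.2-s*math.sin(t),-127.2+s*math.cos(t))
shift(614.2+1.57,-187.2,120,-178.5)
from cell import r
from h import *
c=r.capture("scene"); cv2.imwrite("pics/s8.png",c["color"])
```

```text
cmd [485.36 221.74 119.95] -186.49
shift m [-0.      0.3319 -0.1674] turn -7.99
60 612.6293831015277 -67.22056050146657
20 613.6764610338425 -107.20685350048886
-20 614.7235389661575 -147.19314649951116
-60 615.7706168984724 -187.17943949853344
shift m [-0.      0.3916 -0.1758] turn -7.99
```

View pics/s8.png

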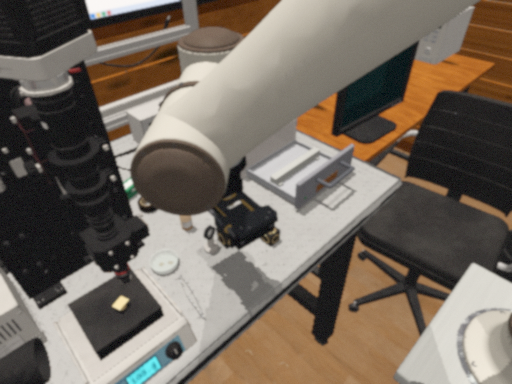

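>>> arm_command(plan=[[[0.4,0,0.008,-0.0036,-0.2],[0.4,0,0.022,-0.01,-0.5],[0.4,0,0.045,-0.02,-1],[0.4,0,0.07,-0.0314,-1.5],[0.4,0,0.1,-0.045,-2],[0.4,0,0.13,-0.0584,-2.6],[0.4,0,0.16,-0.072,-3.2],[0.4,0,0.19,-0.085,-3.8],[0.4,0,0.22,-0.099,-4.4],[0.4,0,0.25,-0.112,-5],[0.4,0,0.28,-0.126,-5.6],[0.4,0,0.31,-0.139,-6.2],[0.4,0,0.34,-0.153,-6.8],[0.4,0,0.365,-0.164,-7.4],[0.4,0,0.382,-0.1715,-7.8],[0.4,0,0.3916,-0.1758,-8],[0.4,0,0.3916,-0.1758,-8],[0.4,0,0.3916,-0.1758,-8],[0.4,0,0.3916,-0.1758,-8]]])

```text
time: 18.35
ee_pos: [615.4, -186.3, 119.8]
ee_rot: [-22.3, 90.0, 159.3]
ft_force: [-0.6, -0.0, -1.6]
grip_width: 31.8
```

Run:
```python
from g import *
commit(0,.3916,-.1758,-8)
from cell import r
from h import *
c=r.capture("scene"); cv2.imwrite("pics/s9f.png",c["color"]);crop(c,200,80,180,140,4.4,"pics/s9.png")
c=r.capture("top"); cv2.imwrite("pics/t9.png",c["color"])
```

```text
cmd [ 615.75 -187.23  119.95] -178.49
```

View pics/s9.png

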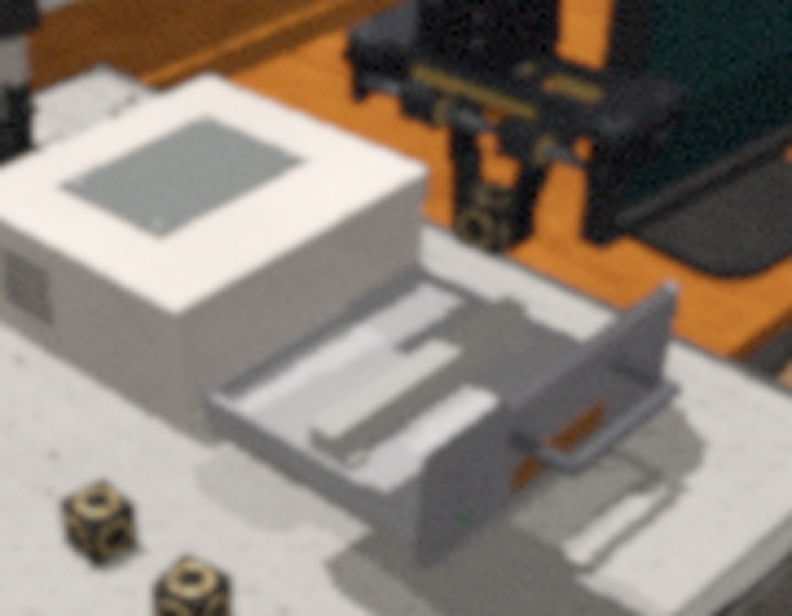

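View pics/t9.png

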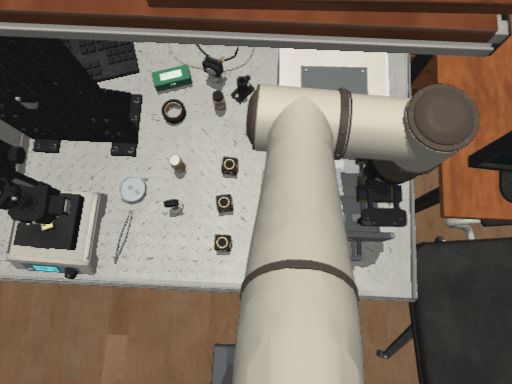

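>>> arm_command(plan=[[[0.4,0.01,0,0,0],[0.4,0.025,0,0,0],[0.4,0.038,0,0,0],[0.4,0.046,0,0,0],[0.4,0.052,0,0,0],[0.4,0.055,0,0,0],[0.4,0.057,0,0,0],[0.4,0.058,0,0,0],[0.4,0.058,0,0,0]]])

```text
time: 19.35
ee_pos: [616.0, -187.3, 62.2]
ee_rot: [170.9, 90.0, -7.6]
ft_force: [0.2, 0.6, -1.3]
grip_width: 32.1
```

Run:
```python
from g import *
commit(0.058,0,0,0)
from cell import r
from h import *
c=r.capture("scene"); crop(c,260,110,90,70,8,"pics/s10.png")
```

```text
cmd [ 615.75 -187.23   61.95] -178.49
```

View pics/s10.png

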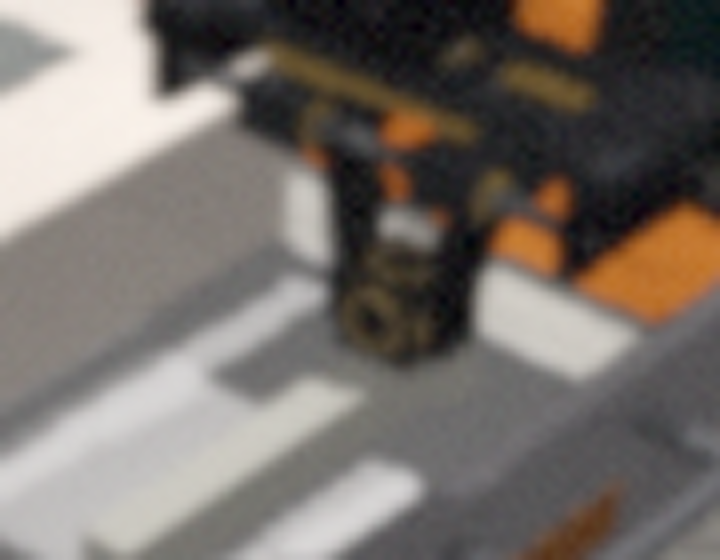

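>>> arm_command(plan=[[[0.4,0.0005,0,0,0],[0.4,0.001,0,0,0],[0.4,0.0015,0,0,0],[0.4,0.002,0,0,0],[0.4,0.002,0,0,0]]])

```text
time: 19.9
ee_pos: [615.8, -187.2, 60.2]
ee_rot: [141.1, 90.0, -37.4]
ft_force: [0.4, 0.4, 0.8]
grip_width: 31.9
```

>>> arm_command(plan=[[[0.4,0.0005,0,0,0],[0.4,0.001,0,0,0],[0.4,0.001,0,0,0]]])

```text
time: 20.2
ee_pos: [615.9, -187.2, 60.2]
ee_rot: [143.2, 90.0, -35.3]
ft_force: [-2.8, 0.5, 4.7]
grip_width: 32.0
```

>>> arm_command(plan=[[[0.4,-0.0005,0,0,0],[0.4,-0.001,0,0,0],[0.2,-0.001,0,0,0],[0.1,-0.001,0,0,0],[-0.05,-0.001,0,0,0],[-0.2,-0.001,0,0,0],[-0.2,-0.001,0,0,0],[-0.2,-0.001,0,0,0]]])

```text
time: 21.0
ee_pos: [615.8, -187.2, 59.9]
ee_rot: [-6.7, 90.0, 174.8]
ft_force: [-0.4, 0.0, 0.6]
grip_width: 50.9
```

>>> arm_command(plan=[[[-0.2,-0.01,0,0,0],[-0.2,-0.02,0,0,0],[-0.2,-0.035,0,0,0],[-0.2,-0.055,0,0,0],[-0.2,-0.075,0,0,0],[-0.2,-0.08,0,0,0],[-0.2,-0.08,0,0,0]]])

```text
time: 21.7
ee_pos: [616.4, -187.2, 141.6]
ee_rot: [176.9, 89.8, -1.6]
ft_force: [0.4, -0.4, 0.0]
grip_width: 52.0
```

```bash
cat > chk.py <<'E'
import sys
from cell import r
from fit import *
def obs(c,tag,cubes,z0=0.):
    ims=[]
    for n,(u,v) in cubes.items():
        x,f=fit(c,u,v,z0=z0,show="pics/f.png"); print(n,x.round(2),round(f,1)); ims.append(cv2.imread("pics/f.png"))
    cv2.imwrite(f"pics/{tag}.png",np.hstack(ims))
E
python3 - <<'E'
from g import *
commit(0.002,0,0,0);commit(-0.08,0,0,0)
from chk import *
c=r.capture("top"); cv2.imwrite("pics/t11.png",c["color"]);obs(c,"f11",dict(A=(230,166),B=(224,204),C=(223,243)))
c=r.capture("scene"); crop(c,200,80,180,140,4.4,"pics/s11.png")
shift(494,96.8,120,-179.5)
shift(664,93,120,-183)
E
```

```text
cmd [ 615.75 -187.23   59.95] -178.49
cmd [ 615.75 -187.23  139.95] -178.49
A [663.85  93.15  -2.81] 19.7
B [579.73  99.46  11.62] 18.4
C [494.2   96.6    0.83] 22.9
shift m [ 0.02   -0.2871  0.1142] turn 1.01
shift m [ 0.02   -0.2789 -0.0556] turn 4.51
```

View pics/s11.png

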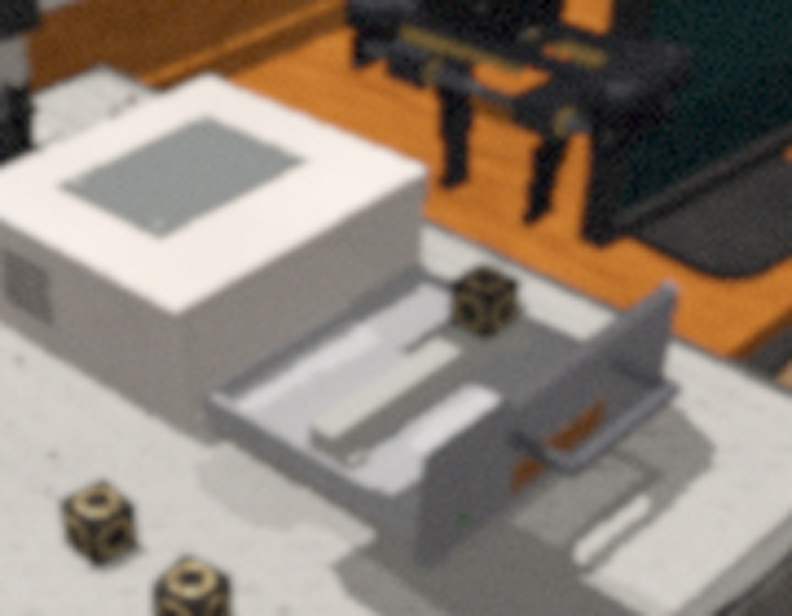

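View pics/f11.png

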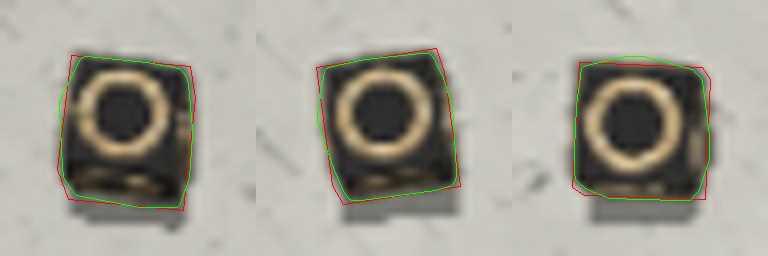

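>>> arm_command(plan=[[[-0.2,0,-0.008,-0.0016,0.1],[-0.2,0.001,-0.022,-0.0044,0.4],[-0.2,0.003,-0.045,-0.009,0.8],[-0.2,0.005,-0.075,-0.015,1.2],[-0.2,0.007,-0.105,-0.021,1.7],[-0.2,0.009,-0.135,-0.027,2.2],[-0.2,0.011,-0.165,-0.033,2.7],[-0.2,0.014,-0.195,-0.039,3.2],[-0.2,0.016,-0.225,-0.045,3.7],[-0.2,0.018,-0.25,-0.05,4],[-0.2,0.02,-0.27,-0.054,4.4],[-0.2,0.02,-0.279,-0.0556,4.5],[-0.2,0.02,-0.279,-0.0556,4.5],[-0.2,0.02,-0.279,-0.0556,4.5]]])

```text
time: 23.2
ee_pos: [663.7, 93.0, 119.7]
ee_rot: [26.6, 90.0, -156.4]
ft_force: [0.3, 0.3, 0.4]
grip_width: 52.2
```

Run:
```python
from g import *
commit(0.02,-.279,-.0556,4.5)
from cell import r
from h import *
c=r.capture("scene"); cv2.imwrite("pics/s12.png",c["color"])
```

```text
cmd [663.99  93.14 119.95] -182.99
```

View pics/s12.png

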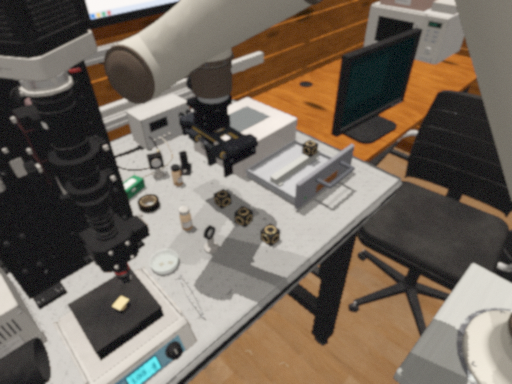

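>>> arm_command(plan=[[[-0.2,0.01,0,0,0],[-0.2,0.025,0,0,0],[-0.2,0.04,0,0,0],[-0.2,0.052,0,0,0],[-0.2,0.062,0,0,0],[-0.2,0.072,0,0,0],[-0.2,0.082,0,0,0],[-0.2,0.09,0,0,0],[-0.2,0.097,0,0,0],[-0.2,0.102,0,0,0],[-0.2,0.103,0,0,0],[-0.2,0.103,0,0,0]]])

```text
time: 24.45
ee_pos: [664.1, 93.2, 17.0]
ee_rot: [-179.6, 90.0, -2.6]
ft_force: [0.4, -0.7, -0.1]
grip_width: 52.4
```

Run:
```python
from cell import r
from h import *
c=r.capture("scene"); crop(c,170,130,120,100,6,"pics/s13.png")
```

```text
(no output)
```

View pics/s13.png

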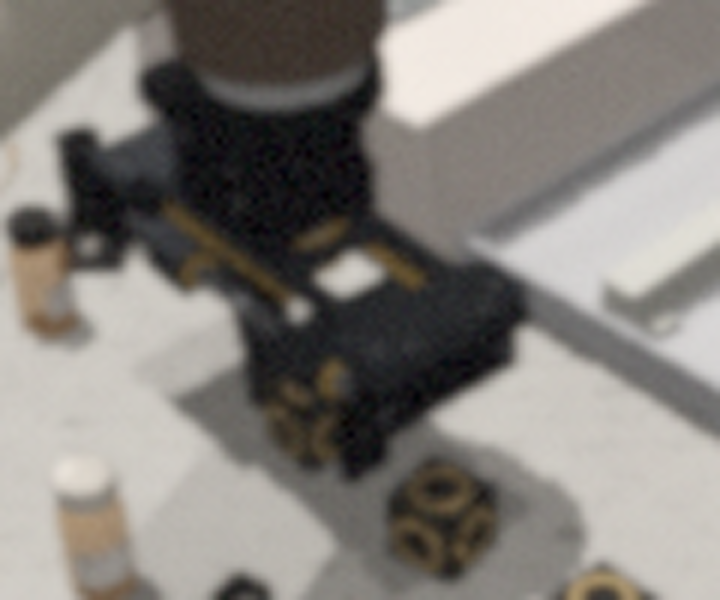

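Cube A (at about 300,430 in the crop) lies between the fingers. Grip and lift.

>>> arm_command(plan=[[[0,0,0,0,0],[0.4,0,0,0,0],[0.4,0,0,0,0],[0.4,0,0,0,0],[0.4,0,0,0,0],[0.4,0,0,0,0],[0.4,-0.005,0,0,0],[0.4,-0.015,0,0,0],[0.4,-0.03,0,0,0],[0.4,-0.05,0,0,0],[0.4,-0.07,0,0,0],[0.4,-0.09,0,0,0],[0.4,-0.1,0,0,0],[0.4,-0.103,0,0,0],[0.4,-0.103,0,0,0]]], grip_force=12)

```text
time: 26.0
ee_pos: [663.8, 93.2, 120.3]
ee_rot: [-120.8, 90.0, 56.2]
ft_force: [0.2, -0.3, -2.3]
grip_width: 32.0
```

Run:
```python
from g import *
shift(614.7,-147.2,120,-178.5)
from cell import r
from h import *
c=r.capture("scene"); crop(c,170,100,120,100,6,"pics/s14.png")
```

```text
shift m [-0.      0.2426  0.0367] turn -4.49
```

View pics/s14.png

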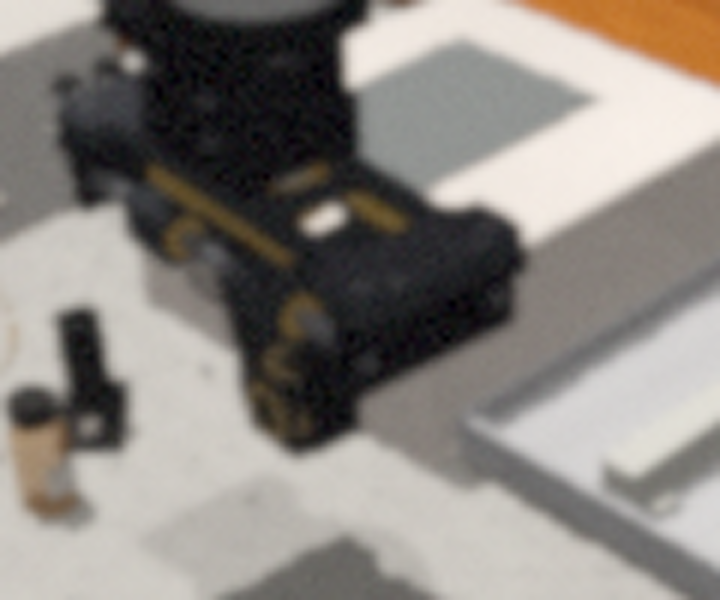

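>>> arm_command(plan=[[[0.4,0,0.005,0.0008,-0.1],[0.4,0,0.018,0.0027,-0.3],[0.4,0,0.04,0.006,-0.7],[0.4,0,0.065,0.01,-1.2],[0.4,0,0.09,0.0136,-1.7],[0.4,0,0.115,0.0174,-2.1],[0.4,0,0.14,0.021,-2.6],[0.4,0,0.165,0.025,-3.1],[0.4,0,0.19,0.0287,-3.5],[0.4,0,0.212,0.032,-3.9],[0.4,0,0.23,0.0348,-4.3],[0.4,0,0.24,0.0363,-4.5],[0.4,0,0.2426,0.0367,-4.5],[0.4,0,0.2426,0.0367,-4.5],[0.4,0,0.2426,0.0367,-4.5],[0.4,0,0.2426,0.0367,-4.5]]])

```text
time: 27.65
ee_pos: [614.9, -146.4, 119.9]
ee_rot: [-143.6, 90.0, 37.9]
ft_force: [-0.3, 0.3, -1.5]
grip_width: 31.9
```

>>> arm_command(plan=[[[0.4,0.01,0,0,0],[0.4,0.025,0,0,0],[0.4,0.038,0,0,0],[0.4,0.046,0,0,0],[0.4,0.052,0,0,0],[0.4,0.055,0,0,0],[0.4,0.057,0,0,0],[0.4,0.058,0,0,0],[0.4,0.058,0,0,0]]])

```text
time: 28.55
ee_pos: [614.9, -147.3, 62.2]
ee_rot: [174.9, 90.0, -3.6]
ft_force: [-0.2, -0.3, -0.6]
grip_width: 32.1
```

Run:
```python
from g import *
commit(0,.2426,.0367,-4.5);commit(0.058,0,0,0)
from cell import r
from h import *
c=r.capture("scene"); crop(c,260,110,90,70,8,"pics/s15.png")
```

```text
cmd [ 614.68 -147.22  119.95] -178.49
cmd [ 614.68 -147.22   61.95] -178.49
```

View pics/s15.png

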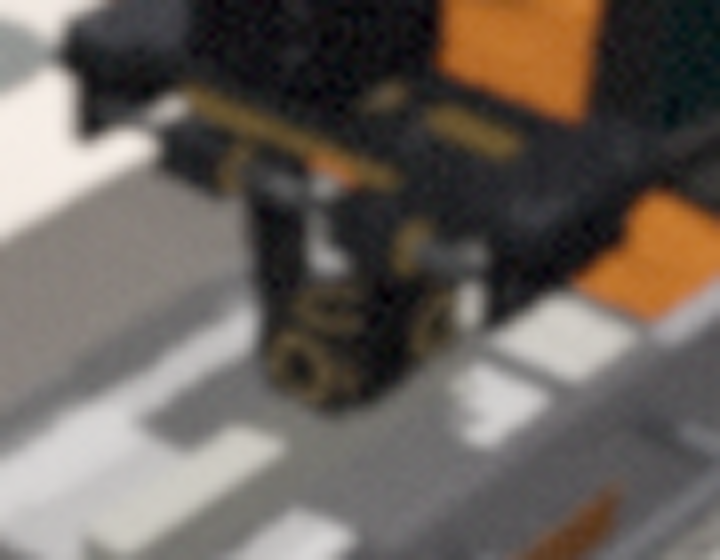

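Cube A sits just above the bar next to the first one. Lower to contact, release, retreat.

>>> arm_command(plan=[[[0.4,0.0005,0,0,0],[0.4,0.001,0,0,0],[0.4,0.0015,0,0,0],[0.4,0.002,0,0,0],[0.4,0.0025,0,0,0],[0.4,0.0025,0,0,0]]])

```text
time: 29.2
ee_pos: [614.7, -147.2, 60.2]
ee_rot: [140.2, 90.0, -38.2]
ft_force: [-2.3, 0.6, 4.6]
grip_width: 32.3
```

>>> arm_command(plan=[[[0.3,-0.0005,0,0,0],[0.2,-0.0005,0,0,0],[0.1,-0.0005,0,0,0],[-0.05,-0.0005,0,0,0],[-0.2,-0.0005,0,0,0],[-0.2,-0.0005,0,0,0],[-0.2,-0.0005,0,0,0],[-0.2,-0.01,0,0,0],[-0.2,-0.02,0,0,0],[-0.2,-0.035,0,0,0],[-0.2,-0.05,0,0,0],[-0.2,-0.06,0,0,0],[-0.2,-0.0605,0,0,0],[-0.2,-0.0605,0,0,0]]])

```text
time: 30.6
ee_pos: [614.6, -147.1, 120.2]
ee_rot: [-149.7, 90.0, 31.8]
ft_force: [0.3, 0.3, 0.6]
grip_width: 52.4
```

Run:
```python
from g import *
commit(0.0025,0,0,0);commit(-0.0605,0,0,0)
from chk import *
c=r.capture("top"); cv2.imwrite("pics/t16.png",c["color"]);obs(c,"f16",dict(B=(224,204),C=(223,243)))
c=r.capture("scene"); crop(c,200,80,180,140,4.4,"pics/s16.png")
shift(494.2,96.7,120,-179.5)
shift(579.6,99.5,120,-169)
```

```text
cmd [ 614.68 -147.22   59.45] -178.49
cmd [ 614.68 -147.22  119.95] -178.49
B [580.76 100.7   19.96] 66.7
C [496.45 106.17 -43.68] 161.0
shift m [-0.    -0.247  0.114] turn 1.01
shift m [-0.     -0.2476  0.0286] turn -9.49
```

View pics/s16.png

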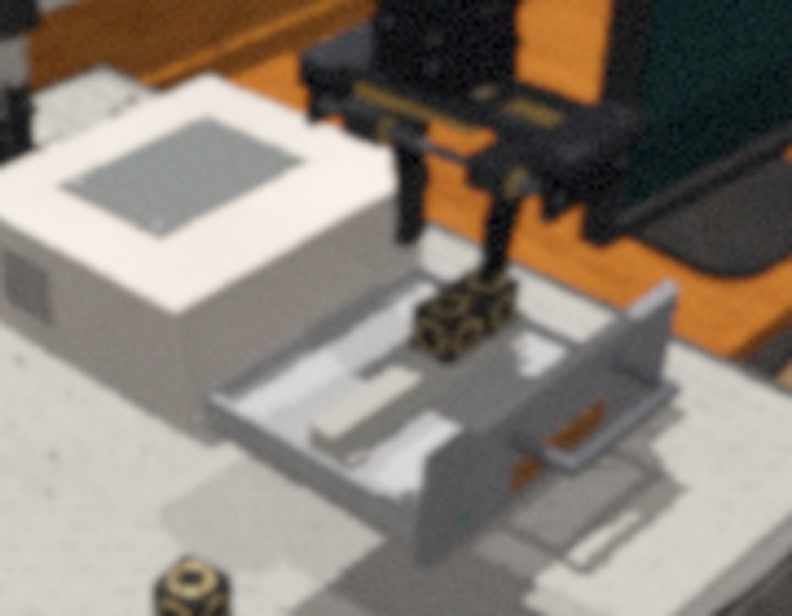

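View pics/f16.png

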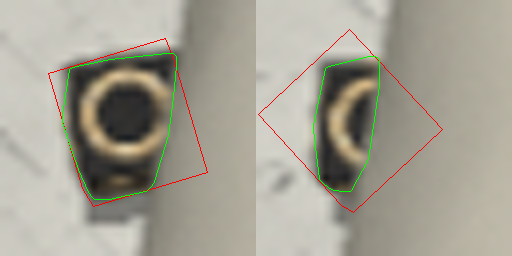

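>>> arm_command(plan=[[[-0.2,0,-0.005,0.0006,-0.2],[-0.2,0,-0.018,0.002,-0.6],[-0.2,0,-0.04,0.0046,-1.4],[-0.2,0,-0.065,0.0075,-2.3],[-0.2,0,-0.09,0.0104,-3.2],[-0.2,0,-0.115,0.0133,-4.1],[-0.2,0,-0.14,0.016,-5],[-0.2,0,-0.165,0.019,-5.9],[-0.2,0,-0.19,0.022,-6.8],[-0.2,0,-0.215,0.0248,-7.7],[-0.2,0,-0.235,0.027,-8.5],[-0.2,0,-0.245,0.0283,-9],[-0.2,0,-0.2476,0.0286,-9],[-0.2,0,-0.2476,0.0286,-9],[-0.2,0,-0.2476,0.0286,-9]]])

```text
time: 32.2
ee_pos: [579.5, 98.9, 119.8]
ee_rot: [17.4, 90.0, -152.1]
ft_force: [0.0, -0.4, -0.5]
grip_width: 52.7
```

>>> arm_command(plan=[[[-0.2,0.01,0,0,0],[-0.2,0.025,0,0,0],[-0.2,0.04,0,0,0],[-0.2,0.052,0,0,0],[-0.2,0.062,0,0,0],[-0.2,0.067,0,0,0],[-0.2,0.067,0,0,0]]])

```text
time: 32.9
ee_pos: [579.2, 99.2, 52.1]
ee_rot: [14.3, 89.9, -155.2]
ft_force: [0.4, 0.1, 0.4]
grip_width: 52.4
```

Run:
```python
from g import *
commit(0,-.2476,.0286,-9); commit(.067,0,0,0)
from cell import r
from h import *
c=r.capture("scene"); cv2.imwrite("pics/s17f.png",c["color"]); crop(c,190,150,120,100,6,"pics/s17.png")
```

```text
cmd [579.57  99.54 119.95] -169.49
cmd [579.57  99.54  52.95] -169.49
```

View pics/s17.png

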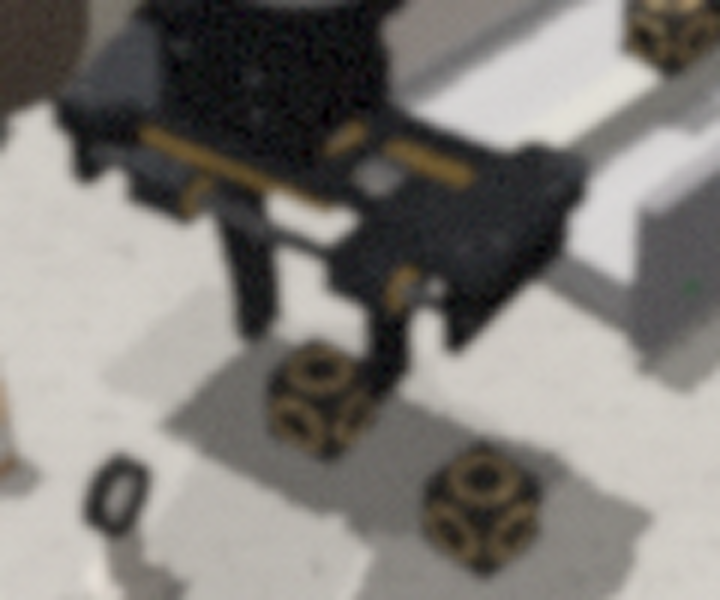

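>>> arm_command(plan=[[[-0.2,0.008,0,0,0],[-0.2,0.018,0,0,0],[-0.2,0.026,0,0,0],[-0.2,0.032,0,0,0],[-0.2,0.036,0,0,0],[-0.2,0.036,0,0,0],[0,0.036,0,0,0],[0.4,0.036,0,0,0],[0.4,0.036,0,0,0],[0.4,0.036,0,0,0],[0.4,0.036,0,0,0],[0.4,0.036,0,0,0]]], grip_force=12)

```text
time: 34.15
ee_pos: [579.9, 99.7, 17.3]
ee_rot: [-172.3, 89.9, 18.2]
ft_force: [0.6, 0.2, 1.3]
grip_width: 31.9
```

>>> arm_command(plan=[[[0.4,-0.005,0,0,0],[0.4,-0.015,0,0,0],[0.4,-0.03,0,0,0],[0.4,-0.05,0,0,0],[0.4,-0.07,0,0,0],[0.4,-0.09,0,0,0],[0.4,-0.1,0,0,0],[0.4,-0.103,0,0,0],[0.4,-0.103,0,0,0]]])

```text
time: 35.05
ee_pos: [579.3, 99.5, 120.0]
ee_rot: [-80.2, 90.0, 110.3]
ft_force: [1.4, 0.4, -1.9]
grip_width: 32.1
```

Run:
```python
from g import *
commit(0.036,0,0,0); commit(-.103,0,0,0)
shift(613.7,-107.2,120,-178.5)
from cell import r
from h import *
c=r.capture("scene"); crop(c,190,120,120,100,6,"pics/s18.png")
```

```text
cmd [579.57  99.54  16.95] -169.49
cmd [579.57  99.54 119.95] -169.49
shift m [-0.      0.2095  0.0042] turn 9.01
```

View pics/s18.png

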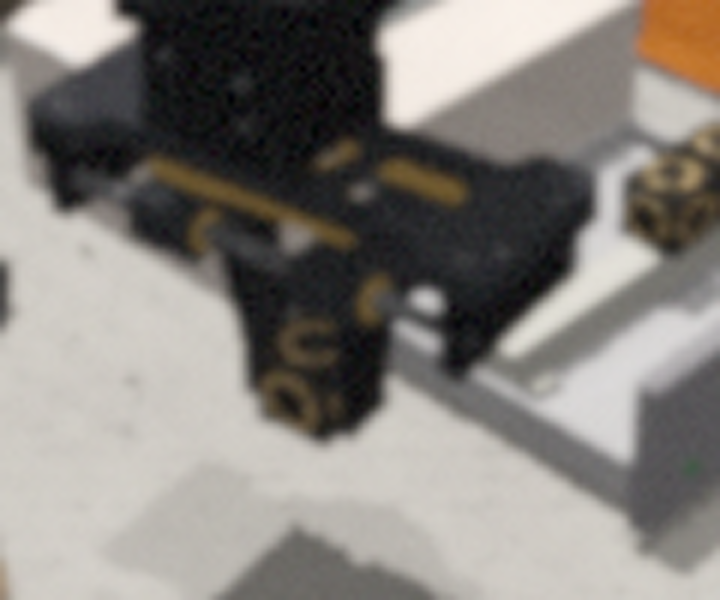

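>>> arm_command(plan=[[[0.4,0,0.005,0.0001,0.2],[0.4,0,0.018,0.0004,0.8],[0.4,0,0.04,0.0008,1.7],[0.4,0,0.065,0.0013,2.8],[0.4,0,0.09,0.0018,3.9],[0.4,0,0.115,0.0023,5],[0.4,0,0.14,0.0028,6],[0.4,0,0.165,0.0033,7],[0.4,0,0.187,0.0038,8],[0.4,0,0.2,0.004,8.6],[0.4,0,0.207,0.0042,9],[0.4,0,0.2095,0.0042,9],[0.4,0,0.2095,0.0042,9],[0.4,0,0.2095,0.0042,9]]])

```text
time: 36.5
ee_pos: [613.6, -106.5, 120.0]
ee_rot: [-62.1, 90.0, 119.4]
ft_force: [-1.1, 0.6, -0.8]
grip_width: 32.1
```

>>> arm_command(plan=[[[0.4,0.01,0,0,0],[0.4,0.025,0,0,0],[0.4,0.038,0,0,0],[0.4,0.046,0,0,0],[0.4,0.052,0,0,0],[0.4,0.055,0,0,0],[0.4,0.057,0,0,0],[0.4,0.058,0,0,0],[0.4,0.058,0,0,0]]])

```text
time: 37.4
ee_pos: [613.9, -107.2, 62.2]
ee_rot: [178.6, 90.0, 0.1]
ft_force: [-0.2, -0.7, -0.0]
grip_width: 32.2
```

Run:
```python
from g import *
commit(0,.2095,.0042,9);commit(0.058,0,0,0)
from cell import r
from h import *
c=r.capture("scene"); crop(c,250,110,90,70,8,"pics/s19.png")
```

```text
cmd [ 613.65 -107.21  119.95] -178.49
cmd [ 613.65 -107.21   61.95] -178.49
```

View pics/s19.png

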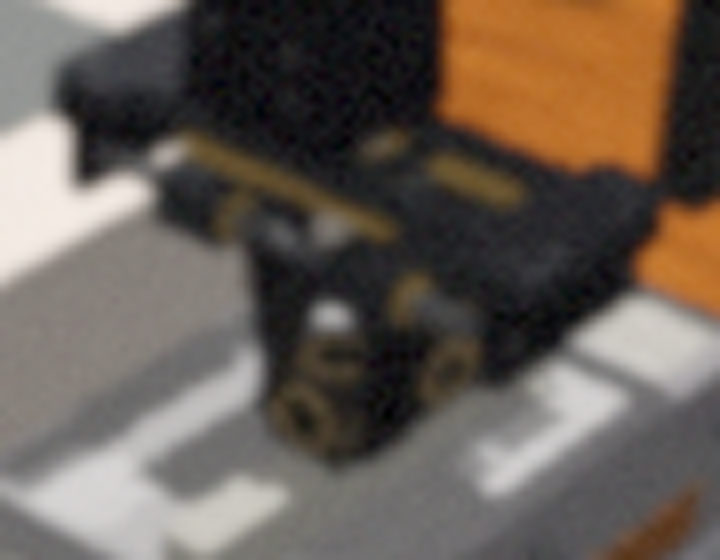

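>>> arm_command(plan=[[[0.4,0.0005,0,0,0],[0.4,0.001,0,0,0],[0.4,0.0015,0,0,0],[0.4,0.002,0,0,0],[0.4,0.0025,0,0,0],[0.4,0.0025,0,0,0]]])

```text
time: 38.05
ee_pos: [613.7, -107.2, 60.3]
ee_rot: [140.0, 90.0, -38.5]
ft_force: [-2.4, 0.9, 5.4]
grip_width: 32.0
```

>>> arm_command(plan=[[[0.3,-0.0005,0,0,0],[0.2,-0.0005,0,0,0],[0.1,-0.0005,0,0,0],[-0.05,-0.0005,0,0,0],[-0.2,-0.0005,0,0,0],[-0.2,-0.0005,0,0,0],[-0.2,-0.0005,0,0,0],[-0.2,-0.01,0,0,0],[-0.2,-0.02,0,0,0],[-0.2,-0.035,0,0,0],[-0.2,-0.05,0,0,0],[-0.2,-0.06,0,0,0],[-0.2,-0.0605,0,0,0],[-0.2,-0.0605,0,0,0]]])

```text
time: 39.45
ee_pos: [613.6, -107.1, 120.2]
ee_rot: [-147.3, 90.0, 34.2]
ft_force: [-0.2, 0.6, -0.1]
grip_width: 52.2
```

Run:
```python
from g import *
commit(0.0025,0,0,0);commit(-0.0605,0,0,0)
from cell import r
from h import *
c=r.capture("top"); crop(c,140,100,260,180,3,"pics/t20.png")
c=r.capture("scene"); crop(c,180,80,190,180,4,"pics/s20.png")
shift(494.2,96.7,120,-179.5)
```

```text
cmd [ 613.65 -107.21   59.45] -178.49
cmd [ 613.65 -107.21  119.95] -178.49
shift m [-0.    -0.207  0.114] turn 1.01
```

View pics/s20.png

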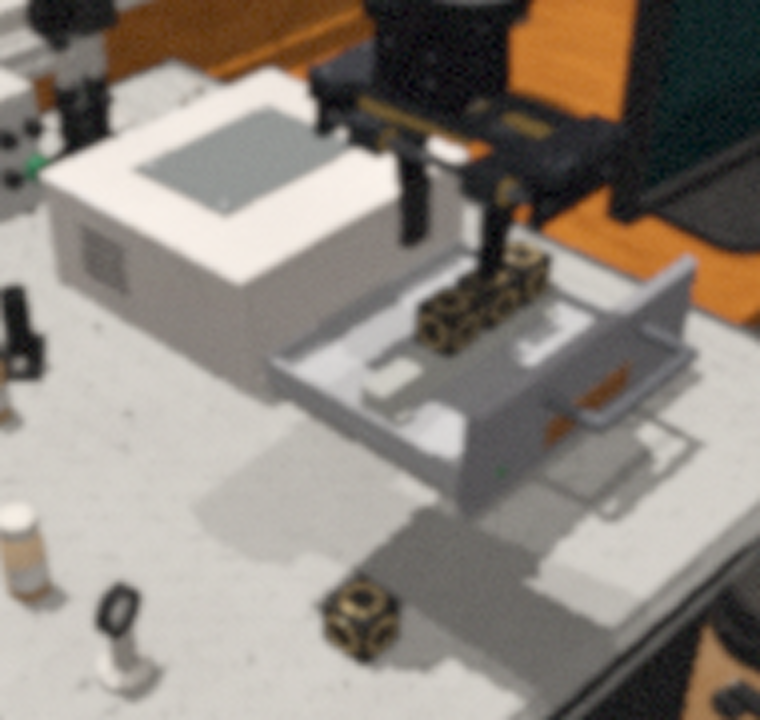

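View pics/t20.png

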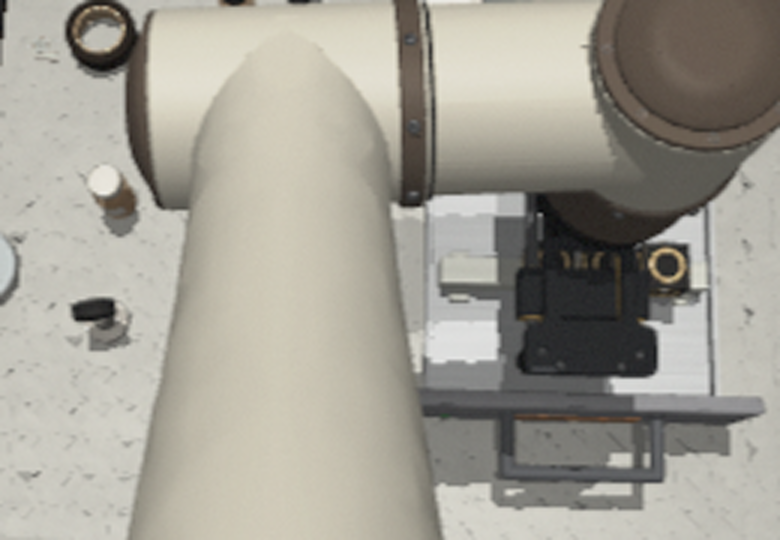

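>>> arm_command(plan=[[[-0.2,0,-0.005,0.0028,0],[-0.2,0,-0.018,0.01,0.1],[-0.2,0,-0.04,0.022,0.2],[-0.2,0,-0.065,0.0358,0.3],[-0.2,0,-0.09,0.0496,0.4],[-0.2,0,-0.115,0.0633,0.6],[-0.2,0,-0.14,0.077,0.7],[-0.2,0,-0.165,0.091,0.8],[-0.2,0,-0.185,0.102,0.9],[-0.2,0,-0.2,0.11,1],[-0.2,0,-0.207,0.114,1],[-0.2,0,-0.207,0.114,1],[-0.2,0,-0.207,0.114,1]]])

```text
time: 40.85
ee_pos: [494.2, 96.7, 119.9]
ee_rot: [69.9, 90.0, -109.5]
ft_force: [-0.1, 0.0, 0.3]
grip_width: 52.4
```

>>> arm_command(plan=[[[-0.2,0.01,0,0,0],[-0.2,0.025,0,0,0],[-0.2,0.04,0,0,0],[-0.2,0.052,0,0,0],[-0.2,0.062,0,0,0],[-0.2,0.067,0,0,0],[-0.2,0.067,0,0,0]]])

```text
time: 41.55
ee_pos: [493.9, 96.2, 52.0]
ee_rot: [28.5, 89.9, -151.0]
ft_force: [0.0, 0.8, -0.5]
grip_width: 52.3
```

Run:
```python
from g import *
commit(0,-.207,.114,1); commit(.067,0,0,0)
from cell import r
from h import *
c=r.capture("scene"); crop(c,210,160,120,100,6,"pics/s21.png")
```

```text
cmd [494.24  96.72 119.95] -179.49
cmd [494.24  96.72  52.95] -179.49
```

View pics/s21.png

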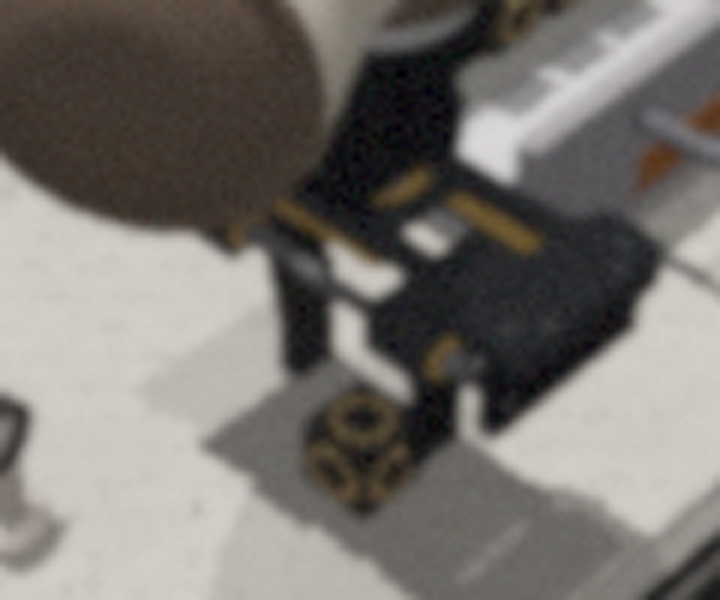

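Cube C (≈(360,450) in the crop) lies under and between the fingers.

>>> arm_command(plan=[[[-0.2,0.008,0,0,0],[-0.2,0.018,0,0,0],[-0.2,0.026,0,0,0],[-0.2,0.032,0,0,0],[-0.2,0.036,0,0,0],[-0.2,0.036,0,0,0],[0,0.036,0,0,0],[0.4,0.036,0,0,0],[0.4,0.036,0,0,0],[0.4,0.036,0,0,0],[0.4,0.036,0,0,0],[0.4,0.036,0,0,0]]], grip_force=12)

```text
time: 42.8
ee_pos: [494.6, 96.9, 17.3]
ee_rot: [-157.2, 90.0, 23.3]
ft_force: [0.1, -0.0, 2.7]
grip_width: 32.0
```

>>> arm_command(plan=[[[0.4,-0.005,0,0,0],[0.4,-0.015,0,0,0],[0.4,-0.03,0,0,0],[0.4,-0.05,0,0,0],[0.4,-0.07,0,0,0],[0.4,-0.09,0,0,0],[0.4,-0.1,0,0,0],[0.4,-0.103,0,0,0],[0.4,-0.103,0,0,0]]])

```text
time: 43.7
ee_pos: [494.0, 96.7, 120.0]
ee_rot: [-83.5, 90.0, 97.0]
ft_force: [0.8, 0.7, -2.0]
grip_width: 31.6
```

Run:
```python
from g import *
commit(0.036,0,0,0); commit(-.103,0,0,0)
shift(612.6,-67.2,120,-178.5)
from cell import r
from h import *
c=r.capture("scene"); crop(c,210,120,120,100,6,"pics/s22.png")
```

```text
cmd [494.24  96.72  16.95] -179.49
cmd [494.24  96.72 119.95] -179.49
shift m [-0.      0.165  -0.1169] turn -0.99
```

View pics/s22.png

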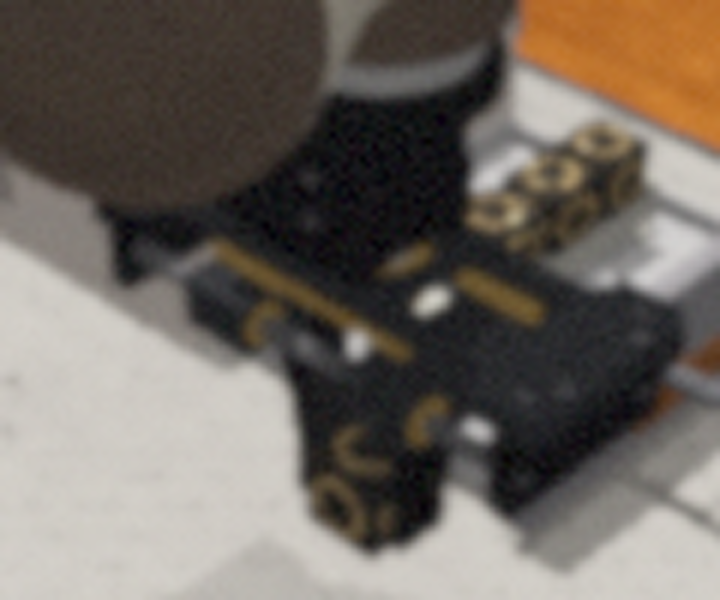

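>>> arm_command(plan=[[[0.4,0,0.004,-0.003,0],[0.4,0,0.014,-0.01,-0.1],[0.4,0,0.032,-0.0227,-0.2],[0.4,0,0.052,-0.037,-0.3],[0.4,0,0.072,-0.051,-0.4],[0.4,0,0.092,-0.065,-0.5],[0.4,0,0.112,-0.0793,-0.6],[0.4,0,0.132,-0.0935,-0.8],[0.4,0,0.148,-0.105,-0.9],[0.4,0,0.16,-0.1134,-1],[0.4,0,0.165,-0.1169,-1],[0.4,0,0.165,-0.1169,-1],[0.4,0,0.165,-0.1169,-1],[0.4,0,0.165,-0.1169,-1]]])

```text
time: 45.15
ee_pos: [612.2, -66.6, 120.0]
ee_rot: [-23.3, 90.0, 158.3]
ft_force: [0.0, 0.3, -1.1]
grip_width: 31.9
```

>>> arm_command(plan=[[[0.4,0.01,0,0,0],[0.4,0.025,0,0,0],[0.4,0.038,0,0,0],[0.4,0.046,0,0,0],[0.4,0.05,0,0,0],[0.4,0.053,0,0,0],[0.4,0.055,0,0,0],[0.4,0.055,0,0,0]]])

```text
time: 45.95
ee_pos: [612.7, -67.2, 65.0]
ee_rot: [-178.9, 90.0, 2.7]
ft_force: [-0.5, -0.2, -1.7]
grip_width: 32.0
```

Run:
```python
from g import *
commit(0,.165,-.1169,-1);commit(0.055,0,0,0)
from cell import r
from h import *
c=r.capture("scene"); crop(c,250,110,90,70,8,"pics/s23.png")
```

```text
cmd [612.6  -67.24 119.95] -178.49
cmd [612.6  -67.24  64.95] -178.49
```

View pics/s23.png

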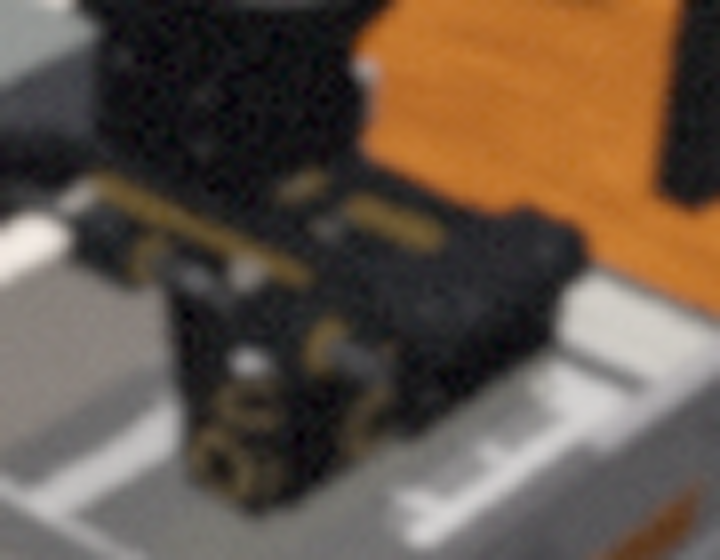

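>>> arm_command(plan=[[[0.4,0.001,0,0,0],[0.4,0.002,0,0,0],[0.4,0.003,0,0,0],[0.4,0.0035,0,0,0],[0.4,0.004,0,0,0],[0.4,0.0045,0,0,0],[0.4,0.005,0,0,0],[0.4,0.0055,0,0,0],[0.4,0.0055,0,0,0]]])

```text
time: 46.9
ee_pos: [612.7, -67.2, 60.3]
ee_rot: [140.4, 90.0, -38.1]
ft_force: [-2.1, -0.0, 5.3]
grip_width: 32.0
```

>>> arm_command(plan=[[[0.3,-0.0005,0,0,0],[0.2,-0.0005,0,0,0],[0.1,-0.0005,0,0,0],[-0.05,-0.0005,0,0,0],[-0.2,-0.0005,0,0,0],[-0.2,-0.0005,0,0,0],[-0.2,-0.0005,0,0,0],[-0.2,-0.01,0,0,0],[-0.2,-0.02,0,0,0],[-0.2,-0.035,0,0,0],[-0.2,-0.055,0,0,0],[-0.2,-0.08,0,0,0],[-0.2,-0.1,0,0,0],[-0.2,-0.11,0,0,0],[-0.2,-0.1105,0,0,0],[-0.2,-0.1105,0,0,0]]])

```text
time: 48.5
ee_pos: [612.1, -67.2, 169.6]
ee_rot: [-31.1, 90.0, 150.4]
ft_force: [-0.0, 0.3, -0.9]
grip_width: 52.1
```

Run:
```python
from g import *
commit(0.0055,0,0,0);commit(-0.1105,0,0,0)
shift(300,380,200,-178.5)
```

```text
cmd [612.6  -67.24  59.45] -178.49
cmd [612.6  -67.24 169.95] -178.49
shift m [-0.03   -0.4553  0.3007] turn 0.01
```

>>> arm_command(plan=[[[-0.2,-0.001,-0.01,0.0066,0],[-0.2,-0.003,-0.035,0.023,0],[-0.2,-0.005,-0.07,0.046,0],[-0.2,-0.007,-0.105,0.069,0],[-0.2,-0.009,-0.14,0.0925,0],[-0.2,-0.012,-0.175,0.1156,0],[-0.2,-0.014,-0.21,0.1387,0],[-0.2,-0.016,-0.245,0.162,0],[-0.2,-0.018,-0.28,0.185,0],[-0.2,-0.02,-0.315,0.208,0],[-0.2,-0.023,-0.35,0.231,0],[-0.2,-0.025,-0.385,0.254,0],[-0.2,-0.028,-0.42,0.277,0],[-0.2,-0.03,-0.445,0.294,0],[-0.2,-0.03,-0.455,0.3,0],[-0.2,-0.03,-0.455,0.3,0],[-0.2,-0.03,-0.455,0.3,0]]])

```text
time: 50.2
ee_pos: [300.5, 378.7, 199.2]
ee_rot: [64.9, 89.9, -113.6]
ft_force: [-0.7, -0.1, -0.8]
grip_width: 52.2
```

Run:
```python
from g import *
commit(-.03,-.455,.3,0)
from cell import r
from h import *
c=r.capture("top"); crop(c,270,130,130,90,6,"pics/t24.png"); cv2.imwrite("pics/t24f.png",c["color"])
```

```text
cmd [300.73 379.71 199.95] -178.49
```

View pics/t24.png

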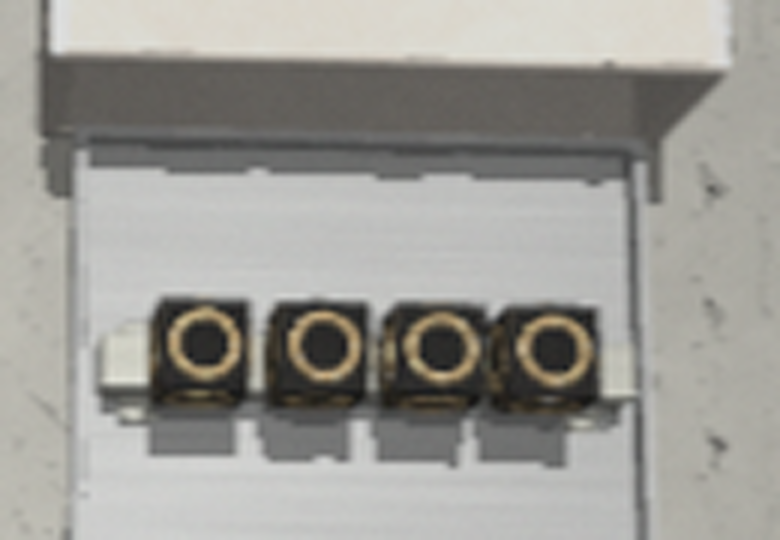

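View pics/t24f.png

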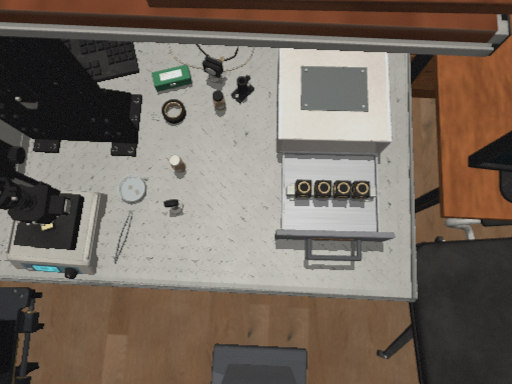

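Run:
```python
from chk import *
c=r.capture("top")
for X,Y in ((205,342),(325,346),(441,348),(553,350)): print(at_z(c,*tf(X,Y,6,270,130),76).round(1))
obs(c,"f24",{1:(304,188),2:(324,189),3:(343,189),4:(362,189)},z0=43.)
c2=r.capture("scene"); crop(c2,240,100,120,90,6.5,"pics/s24.png")
```

```text
[612.5 -66.4  76. ]
[ 613.1 -107.4   76. ]
[ 614.3 -146.9   76. ]
[ 615.5 -185.1   76. ]
1 [609.64 -80.27   6.64] 235.5
2 [ 6.1168e+02 -1.2235e+02  4.7000e-01] 311.6
3 [ 6.1210e+02 -1.6144e+02  5.3000e-01] 294.1
4 [ 6.1231e+02 -1.8315e+02 -3.2000e-01] 160.5
```

View pics/f24.png

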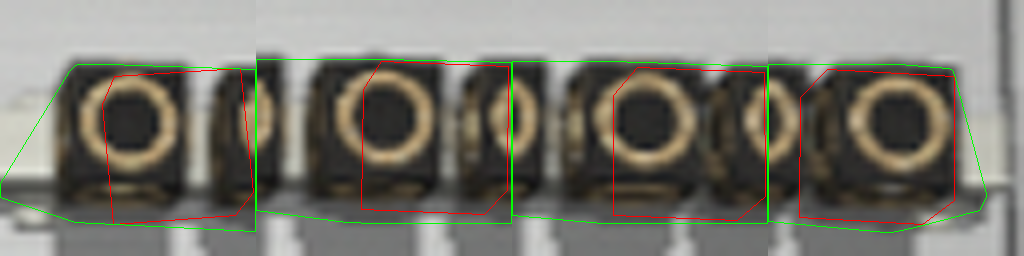

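View pics/s24.png

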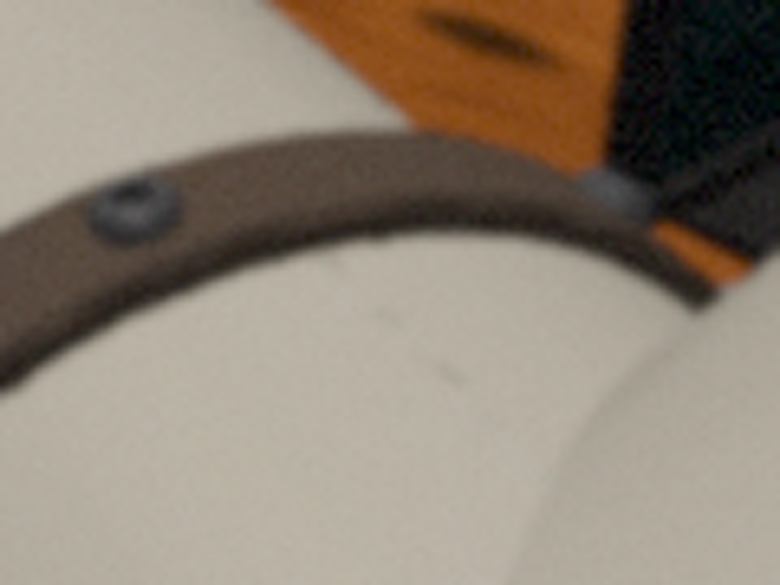

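Run:
```python
from g import *
from cell import r
from h import *
c=r.capture("top"); crop(c,270,220,130,60,6,"pics/t25.png")
for u,v in ((310,258),(359,259)): print(at_z(c,u,v,66).round(1))
shift(472.2,-131,140,-178.5)
```

```text
[469.2 -83.7  66. ]
[ 472.  -181.6   66. ]
shift m [ 0.06   0.515 -0.158] turn 0.01
```

View pics/t25.png

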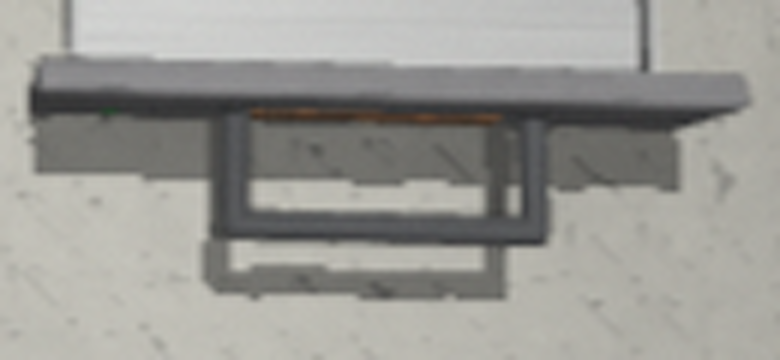

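>>> arm_command(plan=[[[-0.2,0.001,0.01,-0.003,0],[0,0.003,0.035,-0.0107,0],[0.2,0.007,0.07,-0.0215,0],[0.2,0.012,0.105,-0.0322,0],[0.2,0.016,0.14,-0.043,0],[0.2,0.02,0.175,-0.0537,0],[0.2,0.024,0.21,-0.0644,0],[0.2,0.028,0.245,-0.0752,0],[0.2,0.032,0.28,-0.086,0],[0.2,0.036,0.315,-0.0966,0],[0.2,0.04,0.35,-0.1074,0],[0.2,0.044,0.385,-0.118,0],[0.2,0.048,0.42,-0.129,0],[0.2,0.052,0.455,-0.14,0],[0.2,0.056,0.485,-0.149,0],[0.2,0.059,0.505,-0.155,0],[0.2,0.06,0.515,-0.158,0],[0.2,0.06,0.515,-0.158,0],[0.2,0.06,0.515,-0.158,0],[0.2,0.06,0.515,-0.158,0]]])

```text
time: 52.4
ee_pos: [471.9, -130.3, 140.2]
ee_rot: [-158.1, 90.0, 23.4]
ft_force: [-0.5, -0.2, -0.1]
grip_width: 34.9
```

Run:
```python
from g import *
commit(.06,.515,-.158,0)
from cell import r
from h import *
c=r.capture("scene"); crop(c,230,80,140,120,5,"pics/s26.png")
```

```text
cmd [ 472.23 -130.95  139.95] -178.49
```

View pics/s26.png

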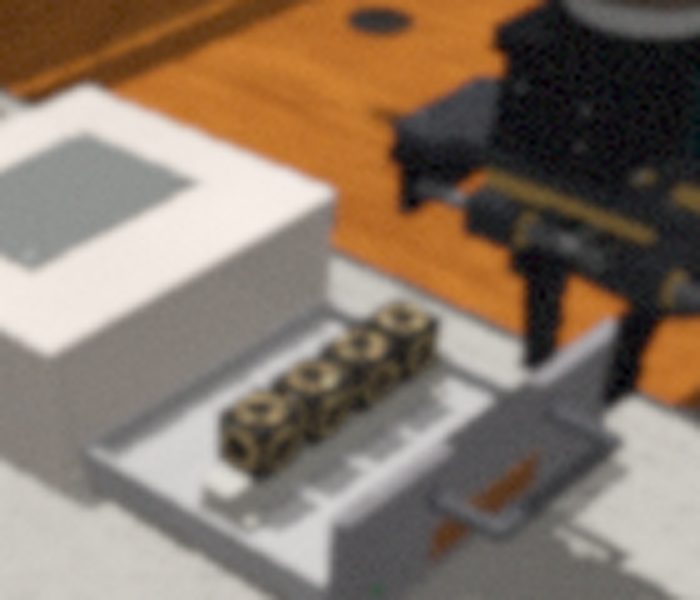

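>>> arm_command(plan=[[[0.2,0.008,0,0,0],[0.2,0.02,0,0,0],[0.2,0.032,0,0,0],[0.2,0.044,0,0,0],[0.2,0.054,0,0,0],[0.2,0.064,0,0,0],[0.2,0.073,0,0,0],[0.2,0.08,0,0,0],[0.2,0.082,0,0,0],[0.2,0.082,0,0,0]]])

```text
time: 53.45
ee_pos: [472.2, -131.0, 57.7]
ee_rot: [8.1, 90.0, -170.4]
ft_force: [-0.3, -0.2, 0.2]
grip_width: 35.0
```

>>> arm_command(plan=[[[0.4,0,0,0,0],[0.6,0,0,0,0],[0.8,0,0,0,0],[1,0,0,0,0],[1,0,0,0,0],[1,0,0,0,0],[1,0,0,0,0]]], grip_force=25)

```text
time: 54.15
ee_pos: [472.6, -130.9, 58.2]
ee_rot: [174.7, 89.9, -3.8]
ft_force: [0.5, -0.3, 2.0]
grip_width: 9.1
```

>>> arm_command(plan=[[[1,0,0,-0.0005,0],[1,0,0,-0.0015,0],[1,0,0,-0.003,0],[1,0,0,-0.005,0],[1,0,0,-0.0075,0],[1,0,0,-0.0105,0],[1,0,0,-0.014,0],[1,0,0,-0.018,0],[1,0,0,-0.022,0],[1,0,0,-0.026,0],[1,0,0,-0.03,0],[1,0,0,-0.034,0],[1,0,0,-0.038,0],[1,0,0,-0.042,0],[1,0,0,-0.0455,0],[1,0,0,-0.0485,0],[1,0,0,-0.051,0],[1,0,0,-0.053,0],[1,0,0,-0.0545,0],[1,0,0,-0.055,0]]])

```text
time: 56.15
ee_pos: [526.6, -129.7, 58.2]
ee_rot: [7.8, 89.9, -170.7]
ft_force: [-3.1, -0.3, 5.0]
grip_width: 9.6
```

Run:
```python
from g import *
commit(.082,0,0,0); commit(0,0,-.055,0)
from cell import r
from h import *
c=r.capture("scene"); crop(c,230,80,140,120,5,"pics/s27.png")
```

```text
cmd [ 472.23 -130.95   57.95] -178.49
cmd [ 527.21 -129.51   57.95] -178.49
```

View pics/s27.png

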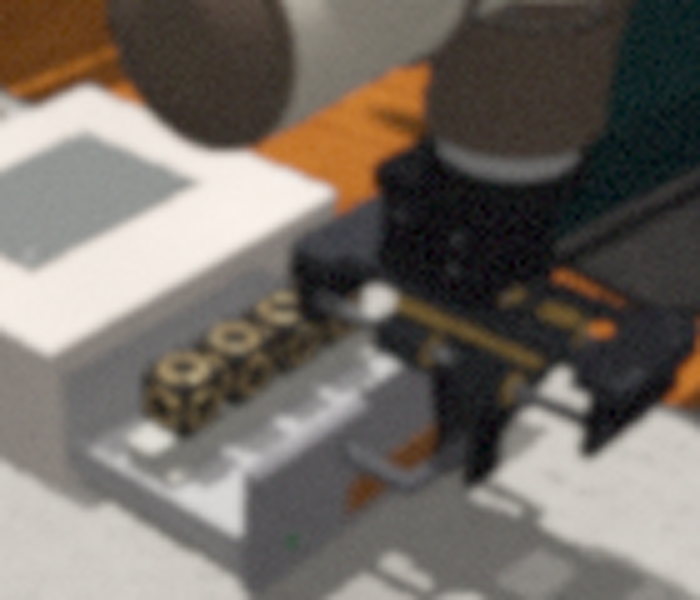

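Cubes steady on the bar, entering the opening. Continue.

>>> arm_command(plan=[[[1,0,0,-0.0005,0],[1,0,0,-0.0015,0],[1,0,0,-0.003,0],[1,0,0,-0.005,0],[1,0,0,-0.0075,0],[1,0,0,-0.0105,0],[1,0,0,-0.014,0],[1,0,0,-0.018,0],[1,0,0,-0.022,0],[1,0,0,-0.026,0],[1,0,0,-0.03,0],[1,0,0,-0.034,0],[1,0,0,-0.038,0],[1,0,0,-0.042,0],[1,0,0,-0.0455,0],[1,0,0,-0.0485,0],[1,0,0,-0.051,0],[1,0,0,-0.053,0],[1,0,0,-0.0545,0],[1,0,0,-0.055,0]]])

```text
time: 58.2
ee_pos: [581.8, -128.4, 58.2]
ee_rot: [19.4, 89.9, -159.1]
ft_force: [-2.4, -1.3, 5.6]
grip_width: 9.4
```

>>> arm_command(plan=[[[1,0,0,-0.0005,0],[1,0,0,-0.0015,0],[1,0,0,-0.003,0],[1,0,0,-0.005,0],[1,0,0,-0.0075,0],[1,0,0,-0.0105,0],[1,0,0,-0.014,0],[1,0,0,-0.018,0],[1,0,0,-0.022,0],[1,0,0,-0.026,0],[1,0,0,-0.03,0],[1,0,0,-0.034,0],[1,0,0,-0.038,0],[1,0,0,-0.042,0],[1,0,0,-0.0455,0],[1,0,0,-0.0485,0],[1,0,0,-0.051,0],[1,0,0,-0.053,0],[1,0,0,-0.0545,0],[1,0,0,-0.055,0]]])

```text
time: 60.2
ee_pos: [637.1, -127.1, 58.2]
ee_rot: [51.4, 90.0, -127.1]
ft_force: [-3.7, -1.9, 5.9]
grip_width: 9.0
```

Run:
```python
from g import *
commit(0,0,-.055,0); commit(0,0,-.055,0)
from cell import r
from h import *
c=r.capture("scene"); crop(c,200,80,140,120,5,"pics/s28.png")
```

```text
cmd [ 582.19 -128.06   57.95] -178.49
cmd [ 637.17 -126.61   57.95] -178.49
```

View pics/s28.png

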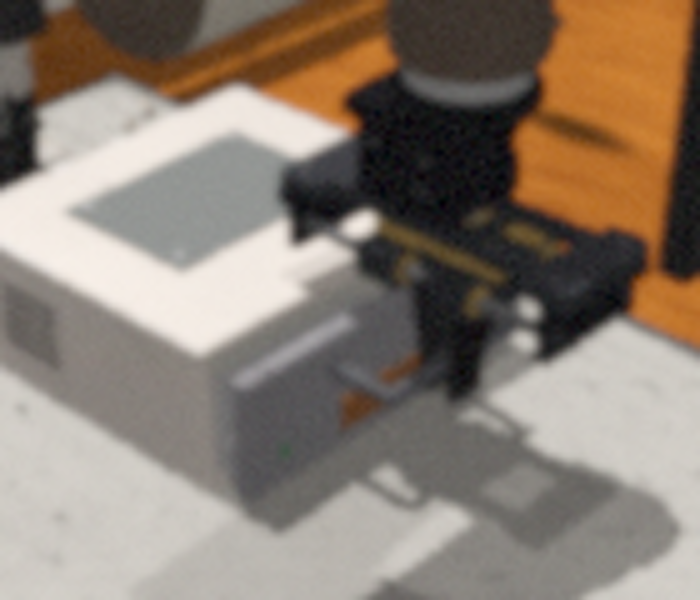

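>>> arm_command(plan=[[[1,0,0,-0.0005,0],[1,0,0,-0.0015,0],[1,0,0,-0.003,0],[1,0,0,-0.005,0],[1,0,0,-0.007,0],[1,0,0,-0.009,0],[1,0,0,-0.011,0],[1,0,0,-0.013,0],[1,0,0,-0.0145,0],[1,0,0,-0.0155,0],[1,0,0,-0.016,0],[1,0,0,-0.016,0]]])

```text
time: 61.45
ee_pos: [653.1, -126.7, 58.2]
ee_rot: [69.1, 90.0, -109.4]
ft_force: [-1.6, -2.7, 4.4]
grip_width: 8.9
```

>>> arm_command(plan=[[[1,0,0,-0.0005,0],[1,0,0,-0.001,0],[1,0,0,-0.0015,0],[1,0,0,-0.002,0],[1,0,0,-0.0025,0],[1,0,0,-0.003,0],[1,0,0,-0.0035,0],[1,0,0,-0.004,0],[1,0,0,-0.004,0]]])

```text
time: 62.35
ee_pos: [657.1, -126.6, 58.2]
ee_rot: [69.3, 90.0, -109.2]
ft_force: [-2.2, -3.1, 4.9]
grip_width: 9.2
```

>>> arm_command(plan=[[[1,0,0,-0.0005,0],[1,0,0,-0.001,0],[1,0,0,-0.0015,0],[1,0,0,-0.002,0],[1,0,0,-0.0025,0],[1,0,0,-0.003,0],[1,0,0,-0.003,0]]])

```text
time: 63.05
ee_pos: [657.6, -126.6, 58.2]
ee_rot: [3.9, 89.7, -174.6]
ft_force: [-7.2, -2.4, 8.5]
grip_width: 8.8
```

>>> arm_command(plan=[[[1,0,0,-0.001,0],[1,0,0,-0.001,0],[1,0,0,-0.001,0]]])

```text
time: 63.35
ee_pos: [657.6, -126.6, 58.2]
ee_rot: [2.1, 89.5, -176.5]
ft_force: [-9.3, -2.3, 9.9]
grip_width: 9.1
```

>>> arm_command(plan=[[[0.8,0,0,0,0],[0.6,0,0,0,0],[0.4,0,0,0,0],[0.2,0,0,0,0],[0.2,0,0,0.001,0],[0.2,0,0,0.002,0],[0.2,0,0,0.003,0],[0.2,0,0,0.003,0]]])

```text
time: 64.15
ee_pos: [658.1, -126.0, 57.9]
ee_rot: [-96.9, 90.0, 84.6]
ft_force: [-0.4, -0.2, -0.4]
grip_width: 34.7
```

>>> arm_command(plan=[[[0.2,-0.005,0,0,0],[0.2,-0.015,0,0,0],[0.2,-0.03,0,0,0],[0.2,-0.05,0,0,0],[0.2,-0.07,0,0,0],[0.2,-0.09,0,0,0],[0.2,-0.11,0,0,0],[0.2,-0.13,0,0,0],[0.2,-0.14,0,0,0],[0.2,-0.142,0,0,0],[0.2,-0.142,0,0,0]]])

```text
time: 65.25
ee_pos: [657.9, -126.0, 200.1]
ee_rot: [-114.6, 90.0, 66.9]
ft_force: [0.4, 0.5, 0.1]
grip_width: 34.9
```

Run:
```python
from g import *
commit(0,0,-.016,0); commit(0,0,-.004,0); commit(0,0,-.003,0); commit(0,0,-.001,0); commit(0,0,.003,0); commit(-.142,0,0,0)
shift(300,380,220,-178.5)
```

```text
cmd [ 653.17 -126.19   57.95] -178.49
cmd [ 657.17 -126.08   57.95] -178.49
cmd [ 660.17 -126.01   57.95] -178.49
cmd [ 661.17 -125.98   57.95] -178.49
cmd [ 658.17 -126.06   57.95] -178.49
cmd [ 658.17 -126.06  199.95] -178.49
shift m [-0.02   -0.5153  0.3447] turn 0.01
```

>>> arm_command(plan=[[[0.2,-0.001,-0.01,0.0067,0],[0.2,-0.002,-0.035,0.0234,0],[0.2,-0.003,-0.07,0.0468,0],[0.2,-0.004,-0.105,0.07,0],[0.2,-0.005,-0.14,0.0936,0],[0.2,-0.006,-0.175,0.117,0],[0.2,-0.008,-0.21,0.14,0],[0.2,-0.01,-0.245,0.164,0],[0.2,-0.011,-0.28,0.187,0],[0.2,-0.012,-0.315,0.211,0],[0.2,-0.014,-0.35,0.234,0],[0.2,-0.015,-0.385,0.2575,0],[0.2,-0.016,-0.42,0.281,0],[0.2,-0.018,-0.455,0.304,0],[0.2,-0.019,-0.485,0.324,0],[0.2,-0.02,-0.505,0.338,0],[0.2,-0.02,-0.515,0.3447,0],[0.2,-0.02,-0.515,0.3447,0],[0.2,-0.02,-0.515,0.3447,0]]])

```text
time: 67.15
ee_pos: [299.9, 378.8, 219.4]
ee_rot: [65.4, 89.9, -113.1]
ft_force: [1.0, -0.1, 0.2]
grip_width: 34.8
```

Run:
```python
from cell import r
from h import *
c=r.capture("top"); cv2.imwrite("pics/t30.png",c["color"]); crop(c,265,110,140,100,5.5,"pics/t30c.png")
s=r.read_state(); print(s["time"],s["dq"])
```

```text
67.2 [-0.68809927 -0.1671054   0.19388732 -0.03196663  0.13975105  0.0455866 ]
```

View pics/t30.png

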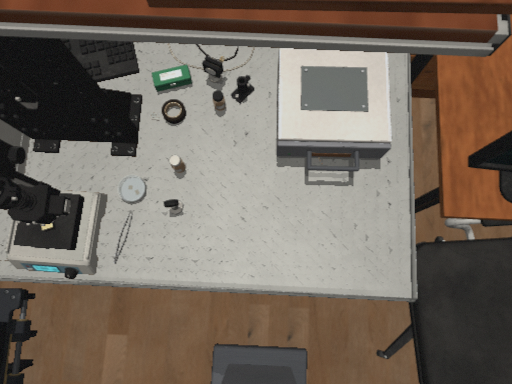

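View pics/t30c.png

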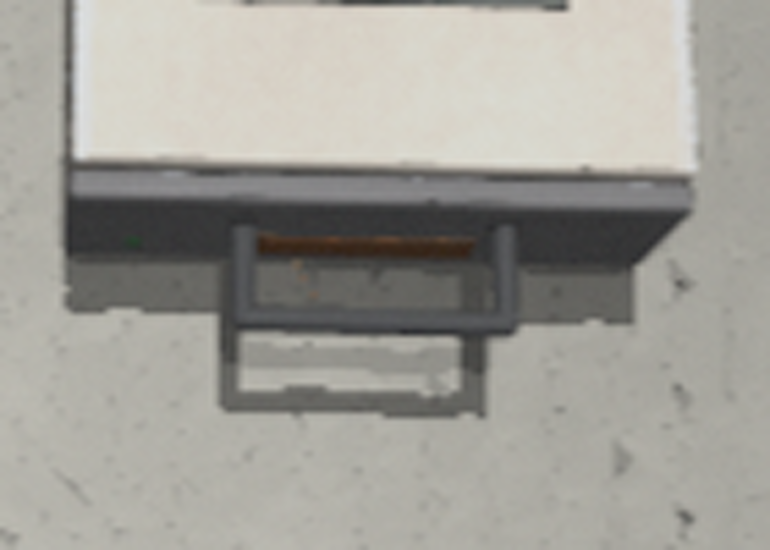

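Run:
```python
from cell import r
print(r.close_job())
```

```text
the job is handed in; nothing more can be done
None
```

I pulled the drawer out to its end stop, set all four cubes on the bar, and pushed the drawer shut to its stop. I then released the handle, moved the arm clear and handed the job in at about 67 s. All four cubes were there; each was gripped at 12 N and placed 40 mm apart along the bar.

**Checks that passed**
- **Cube placing:** with the drawer out, the top view put the four cube centres within about 1 mm of the bar's centre line. The pictures showed them flat and square. They were still steady on the bar as they went into the box.
- **Drawer travel:** the handle moved 185.0 mm, from 472.6 to 657.6 mm. The pushing force rose only at the stop, to about 10 N, and the last picture shows the panel flush against the box.
- **Bystanders:** the lens mount and the vial look unmoved in the last picture, and no cubes are left on the bench.

**Checks that failed or were missing**
- **Failed fits:** the cube outline fit didn't work on cubes partly hidden by the arm or standing close together on the bar. I used the ring centres and the pictures instead.
- **Cubes after shutting:** they can't be seen inside the closed box, so I couldn't check them again directly.

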